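# Size the delivered socket rings on the stepped cone and sort them

### The arm

A 6-joint arm with a two-finger parallel gripper is mounted at the origin on the work surface. World frame = base frame: x ahead of the robot, y to its left, z up, the work surface at z = 0. Lengths are in m, angles in rad, forces in N, time in s.
With the tool pointing down it reaches from about 0.275 to 0.85 m from the base axis. Payload 5.2 kg.
Tool frame: the origin (TCP) lies midway between the tips of the shut fingers; the grasp point (between the pads) lies 19 mm behind it (r.pinch_z is the distance from the TCP to the grasp point, in m); z points along the fingers, y is the direction in which the jaws open and shut (so a half turn about z gives the same grasp; the last joint's range is limited). The gripper opens to 85 mm and grips with 20 to 120 N. Pads are 22 mm wide; open, the fingers measure 114 mm over their backs; the gripper's body (76 mm by 85 mm) begins 54 mm behind the grasp point. The pads swing forward as they close: fully open they stand 13 mm farther back than shut.
Start: joints at [0.918, 0.259, 1.535, -0, 1.348, -0.203], TCP at [0.239, 0.495, 0.231] pointing down, gripper open.
Joint ranges: [-3.14, 3.14], [-0.91, 2.08], [0.19, 2.58], [-1.22, 4.36], [0.22, 2.71], [-3.12, 3.12]. Speed limits (rad/s): [2.57, 2.57, 3.14, 3.14, 3.14, 3.14].

### API

Orientations are given as [roll, pitch, yaw] about the fixed x, y, z axes, in that order (R = Rz(yaw) Ry(pitch) Rx(roll)).
In Python, from bench import r gives the robot as it stands. The module is installed in compiled form; this text tells all that it offers.
- The arm moves only by the shell command python3 -m crank 'ROWS' [OPENING]. ROWS is JSON, a list of rows, each a list of 2 entries, a list of its own where there are three numbers: the shift along the tool's x, y, z in m, then the turn about the tool's z in degrees. A call has 1 to 12 rows; each row is the pose to reach, as a shift and turn from the pose measured when the call began, along the tool's axes at that moment; what a row does not reach only later rows make up. A row lasts 1/8 s, in which the tool goes at most 62.5 mm and 10.7 degrees, less where a joint would pass 70% of its speed; a pose out of reach is approached as far as the arm can. A call with a gripper value outside its range is refused whole. OPENING is the closure in counts, from 0 (fully open) to 255 (shut), set as the call begins (- or left out, the last holds). The fingers move at their own pace and stop on an object; the grip force is fixed at half the most. Time passes only in rows, so rows that repeat a pose let the fingers close. It gives the time, the measured TCP pose, the force and the opening at its end, in the units of the state.
- r.get_state(): the state, without advancing time (a new reading comes with each control period).
- r.snapshot(name): name is "side" or "top" or "wrist"; returns (picture, depth): 400x640x3 uint8, red, green, blue; 400x640 float32, m along the optical axis (not along the pixel's ray), 0 where there is no reading.
- r.camera_info(name): a dict with "K" (3x3 intrinsics, pixels), "k1" (the pictures are not rectified: a ray, as slopes to the right and down, at radius r is drawn at 1 + k1 r^2 times it, then the intrinsics apply), "extrinsics" (4x4, takes a point from camera to world coordinates). Camera axes: x right, y down, z forward; pixel columns grow to the right and rows downward; lengths in m; the calibration is good to about 2 mm. A picture is of the moment at which its call begins: read the wrist's pose just before it. camera_info takes no time and is no camera call; for the wrist camera it gives the pose at the moment of the call.
- r.job_done(): hands the job in, once; it reports no verdict.
The state is a dict: "clock": time; "joints": joint angles; "joint_velocities": joint speeds; "joint_efforts": joint torques, N m; "tool_pos": TCP position; "tcp_rot": TCP orientation; "contact_force": force on the tool from outside, world axes, zero at the start; "moment": the same for the moment, N m; "gripper_width": finger opening in m.
Only numpy, scipy, OpenCV 4.12 (cv2) and the standard library are available. Lean on these libraries where they do the work, as an engineer would, in place of code of your own. Each camera call takes 0.05 s, during which the arm holds its last target.

### The job

Swing both flaps of the carton open, well past upright so that they stay back. Then take the rings that were delivered one at a time, in the order red, white, black, purple (some may be missing): slide each down the sizing cone, without dropping it, until it stops, let go of it there and read the coloured band it rests on, then lay it flat in the tray of that colour before you fetch the next. Do not shift or knock over the other things on the top.

Things in the scene. Friction and masses are not known exactly. Their poses are not given: they have to be found in the camera images.
- carton: fixed open carton of brown card, 300 mm (its x) by 220 mm (its y), 45 mm high, walls and floor 4 mm, two flaps on top that leave a 66 mm slot along the middle. Origin: centre of its underside on the table. The rings lie on its floor in two rows, tangs roughly along its x pointing to its middle
- flap_left (a joint): flap hinged along the top of the carton's +y wall; angle in rad, 0 closed (level), 1.57 upright, 2.8 at its stop, swung outwards. A stiff hinge: it stays where it is left, about 1 N at the toggle moves it
- flap_right (a joint): the same, hinged along the top of the carton's -y wall; 0 closed, grows as it swings up and outwards to 2.8
- flap_left_toggle (a point): middle of the left flap's grey pull toggle, a round bar 36 mm long and 14 mm thick, parallel to the hinge (the carton's x), on a narrow neck with its middle line 19 mm beyond the flap's free edge and 96 mm from the hinge line. Pinched by its two ends it can turn in the fingers while the flap swings
- flap_right_toggle (a point): the same for the right flap
- flap_left_hinge (a point): point on the left flap's hinge line straight across from its toggle, 47 mm above the table
- flap_right_hinge (a point): the same for the right flap
- cone: fixed upright stepped sizing cone, 144 mm high. Origin: centre of its foot on the table. From below: dark foot 96 mm wide up to 14 mm; green band 64 mm diameter up to 44 mm; yellow band 52 mm up to 74 mm; blue band 40 mm up to 104 mm; bare metal nose 28 mm up to 120 mm, then narrowing to the tip. Ring and next band have 2.5 mm play all round at the stop
- cone_tip (a point): tip of the cone's nose, 10 mm wide, 144 mm above the table. A ring slid down over it rests on top of the first band too big for its bore: that band, just below the ring, is its size. Height of the ring's centre above the table when stopped: 52 mm on green, 82 mm on yellow, 112 mm on blue
- ring_red: grey ring with a red tang; absent (None) in some starts. 76 mm outside, 16 mm thick, 0.12 kg, lying flat; bore 33, 45 or 57 mm, not told which. Tang: bar 12 mm wide, as thick as the ring, along the ring's own +x from its rim to 88 mm from its axis; pinch it about 72 mm from the axis. Origin: ring centre, 8 mm above what it lies on; z: ring axis. Both faces alike
- ring_white: grey ring with a white tang; absent (None) in some starts. 76 mm outside, 16 mm thick, 0.12 kg, lying flat; bore 33, 45 or 57 mm, not told which. Tang: bar 12 mm wide, as thick as the ring, along the ring's own +x from its rim to 88 mm from its axis; pinch it about 72 mm from the axis. Origin: ring centre, 8 mm above what it lies on; z: ring axis. Both faces alike
- ring_black: grey ring with a black tang; absent (None) in some starts. 76 mm outside, 16 mm thick, 0.12 kg, lying flat; bore 33, 45 or 57 mm, not told which. Tang: bar 12 mm wide, as thick as the ring, along the ring's own +x from its rim to 88 mm from its axis; pinch it about 72 mm from the axis. Origin: ring centre, 8 mm above what it lies on; z: ring axis. Both faces alike
- ring_purple: grey ring with a purple tang; absent (None) in some starts. 76 mm outside, 16 mm thick, 0.12 kg, lying flat; bore 33, 45 or 57 mm, not told which. Tang: bar 12 mm wide, as thick as the ring, along the ring's own +x from its rim to 88 mm from its axis; pinch it about 72 mm from the axis. Origin: ring centre, 8 mm above what it lies on; z: ring axis. Both faces alike
- tray_green: green shallow open tray, fixed, 156 mm (its x) by 110 mm (its y), walls 22 mm high and 4 mm thick, floor 4 mm. Origin: centre of its underside on the table. A ring (126 mm long with its tang) fits with the tang along the tray's x, either way round, ring axis about 25 mm off the tray's centre; a second ring laid on the first, tang the same way, lies flat too
- tray_yellow: yellow shallow open tray, fixed, 156 mm (its x) by 110 mm (its y), walls 22 mm high and 4 mm thick, floor 4 mm. Origin: centre of its underside on the table. A ring (126 mm long with its tang) fits with the tang along the tray's x, either way round, ring axis about 25 mm off the tray's centre; a second ring laid on the first, tang the same way, lies flat too
- tray_blue: blue shallow open tray, fixed, 156 mm (its x) by 110 mm (its y), walls 22 mm high and 4 mm thick, floor 4 mm. Origin: centre of its underside on the table. A ring (126 mm long with its tang) fits with the tang along the tray's x, either way round, ring axis about 25 mm off the tray's centre; a second ring laid on the first, tang the same way, lies flat too
- bottle: clear water bottle, 64 mm wide, 190 mm high; a bystander, leave it alone. Origin: centre of its underside
- powder_pot: white powder pot with yellow lid, 52 mm wide, 100 mm high; a bystander, leave it alone. Origin: centre of its underside
- mug: white mug, 80 mm wide, 90 mm high; a bystander, leave it alone. Origin: centre of its underside
- paper_cup: white paper cup, 68 mm wide, 85 mm high; a bystander, leave it alone. Origin: centre of its underside
- film_roll: upright roll of film, 80 mm wide, 110 mm high; a bystander, leave it alone. Origin: centre of its underside
- tissue_box: white box, 100 x 120 x 60 mm; a bystander, leave it alone. Origin: centre of its underside
- spatula: spatula lying flat, its handle towards its own -x; a bystander, leave it alone. Origin: centre of its underside

How it is judged:
By the outcome, as a careful person would: the job done as asked, in the order asked, and still so for the second after the job is handed in, with the robot touching nothing.
Of ring_red, ring_white, ring_black, ring_purple only 2 to 4 are there at a start; the rules pass over those that are not, and their reading is None.
At some moment in a run one of ring_red, ring_white, ring_black, ring_purple may be knocked a few centimetres aside while the robot is not near it.
It also fails if it takes over 210 s, if anything falls off the work surface, if the arm or the gripper's body presses on something with over 40 N, if the wrist force passes 120 N, or if a joint passes its speed limit or range.

## Working session

There is one attempt and no reset: what is moved stays moved. The work goes in short steps, Python scripts to look and compute and a shell command to move; the robot and the scene stay as the last step left them, time stands still between calls to the robot, and variables do not carry over. Pictures are saved under pics/ and viewed, and the job is handed in when it is done.

```bash
mkdir -p pics; python3 - <<'E'
from bench import r
import cv2,numpy as np
s=r.get_state();print(s)
for n in("side","top","wrist"):
    ci=r.camera_info(n);print(n,ci)
    p,d=r.snapshot(n);cv2.imwrite(f"pics/{n}0.png",p[:,:,::-1]);np.savez(f"pics/{n}0.npz",p=p,d=d,E=ci["extrinsics"])
E
```

```text
{'clock': 0.0, 'joints': array([ 9.18185484e-01,  2.59323863e-01,  1.53613386e+00,  1.37709554e-05,
        1.34798496e+00, -2.02814087e-01]), 'joint_velocities': array([ 1.57369390e-05,  1.81486156e-04, -1.52734724e-03, -6.78419639e-04,
       -1.48383853e-04, -8.73394670e-04]), 'joint_efforts': array([ 1.12509009e-03, -4.46019709e+01, -2.90575629e+01, -1.49242937e-04,
        1.16218920e-02,  1.16827902e-06]), 'tool_pos': array([0.2387732 , 0.4948604 , 0.23046462]), 'tcp_rot': array([-3.13978325e+00, -3.85793948e-04,  2.69179249e+00]), 'contact_force': array([ 0.33543116, -0.07880472,  0.42219412]), 'moment': array([-0.01085753,  0.00691032,  0.05002619]), 'gripper_width': 0.08567138379958139}
side {'K': array([[516.4372264 ,   0.        , 304.03347486],
       [  0.        , 516.4372264 , 199.82248986],
       [  0.        ,   0.        ,   1.        ]]), 'k1': -0.021650063298267963, 'extrinsics': array([[-0.99337945, -0.06738466,  0.09304068,  0.43413875],
       [-0.11485338,  0.59976622, -0.79188962,  1.09611105],
       [-0.00244144, -0.79733292, -0.6035348 ,  0.96623092],
   
[... 267 characters left out ...]
array([[ 0.06843706, -0.97291566,  0.2207974 ,  0.24984448],
       [-0.99764336, -0.06782804,  0.01034802, -0.01005041],
       [ 0.0049085 , -0.22098525, -0.9752648 ,  1.41861303],
       [ 0.        ,  0.        ,  0.        ,  1.        ]])}
wrist {'K': array([[298.24670884,   0.        , 320.05994654],
       [  0.        , 298.24670884, 195.99603675],
       [  0.        ,   0.        ,   1.        ]]), 'k1': -0.04833597304674979, 'extrinsics': array([[ 0.4354254 ,  0.85370459,  0.28564521,  0.16349371],
       [ 0.90022286, -0.41226109, -0.14014136,  0.53083918],
       [-0.00187892,  0.31816545, -0.94803334,  0.3731621 ],
       [ 0.        ,  0.        ,  0.        ,  1.        ]])}
```

View pics/side0.png

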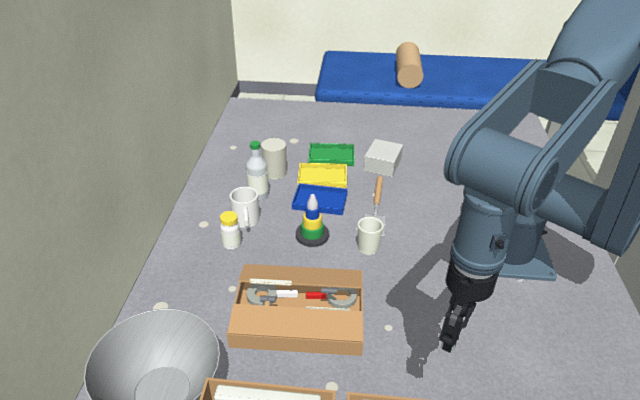

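View pics/top0.png

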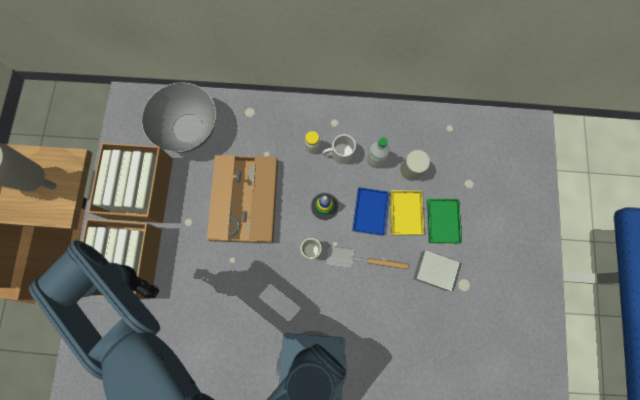

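View pics/wrist0.png

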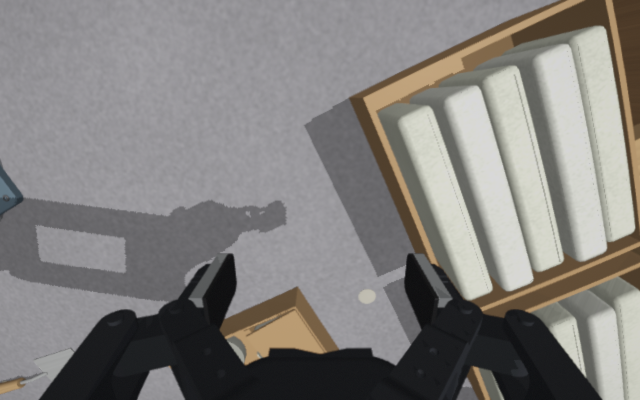

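The side view shows the carton at about (298,310), with white (285,294) and red (318,296) tangs in its slot. The cone is at (312,220) and the trays at (331,154), (322,175), (320,199). The top view agrees.

```bash
cat > h.py <<'E'
import numpy as np,cv2
from bench import r
def ray(n,u,v,E=None):
    ci=r.camera_info(n);K=ci["K"];k=ci["k1"];E=ci["extrinsics"] if E is None else E
    p=cv2.undistortPoints(np.array([[[u,v]]],float),K,np.array([k,0,0,0.]))[0,0]
    # k1: drawn=(1+k r^2)*ray, matches opencv
    return E[:3,3],E[:3,:3]@np.array([p[0],p[1],1.])
def onz(n,u,v,z,E=None):
    o,d=ray(n,u,v,E);return o+d*(z-o[2])/d[2]
def cross(n1,a,n2,b,E1=None,E2=None):
    o1,d1=ray(n1,*a,E1);o2,d2=ray(n2,*b,E2)
    M=np.stack([d1,-d2],1);t=np.linalg.lstsq(M,o2-o1,rcond=None)[0]
    p,q=o1+t[0]*d1,o2+t[1]*d2
    return (p+q)/2,np.linalg.norm(p-q)
def dep(n,D,u,v,E=None):
    o,d=ray(n,u,v,E);return o+d*D[int(round(v)),int(round(u))]
def proj(n,P,E=None):
    ci=r.camera_info(n);E=ci["extrinsics"] if E is None else E
    Q=np.linalg.inv(E)@np.append(P,1);x,y=Q[:2]/Q[2];f=1+ci["k1"]*(x*x+y*y)
    K=ci["K"];return K[0,0]*x*f+K[0,2],K[1,1]*y*f+K[1,2]
def snap(n,name):
    E=r.camera_info(n)["extrinsics"];p,d=r.snapshot(n)
    cv2.imwrite(f"pics/{name}.png",p[:,:,::-1]);np.savez(f"pics/{name}.npz",p=p,d=d,E=E);return p,d,E
def crop(name,x0,y0,w,h,k):
    p=cv2.imread(f"pics/{name}.png")[y0:y0+h,x0:x0+w]
    cv2.imwrite(f"pics/{name}_c{x0}_{y0}.png",cv2.resize(p,None,fx=k,fy=k,interpolation=cv2.INTER_CUBIC))
def load(name):
    z=np.load(f"pics/{name}.npz");return z["p"],z["d"],z["E"]
E
python3 - <<'E'
from h import *
crop("side0",220,250,160,110,5);crop("top0",195,140,100,115,5);crop("side0",200,120,220,140,3);crop("top0",290,110,190,190,3)
E
```

```text
(no output)
```

View pics/side0_c220_250.png

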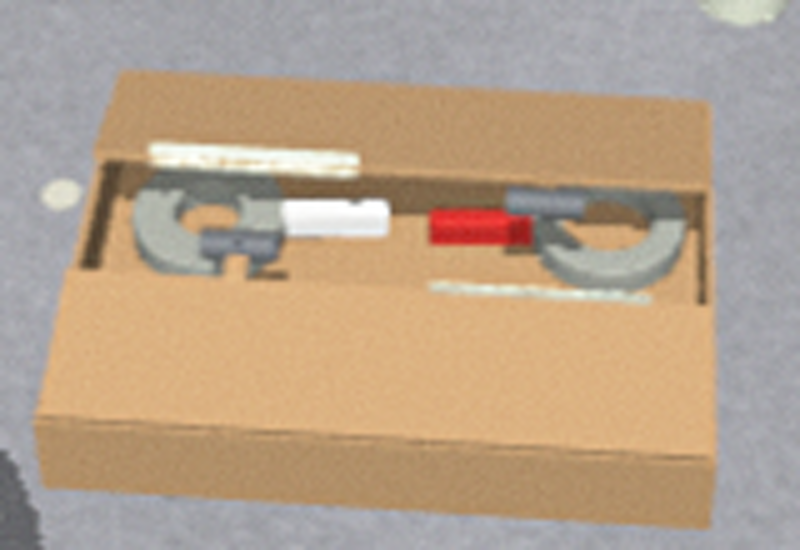

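View pics/top0_c195_140.png

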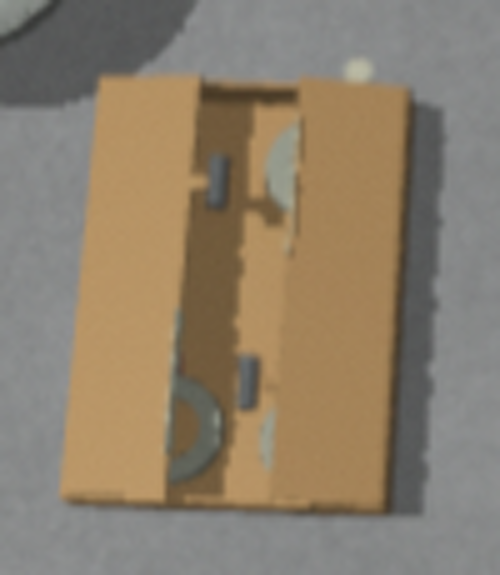

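View pics/top0_c290_110.png

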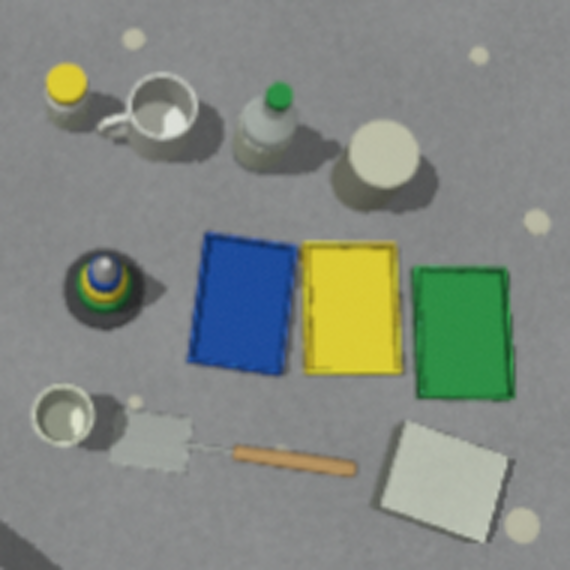

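View pics/side0_c200_120.png

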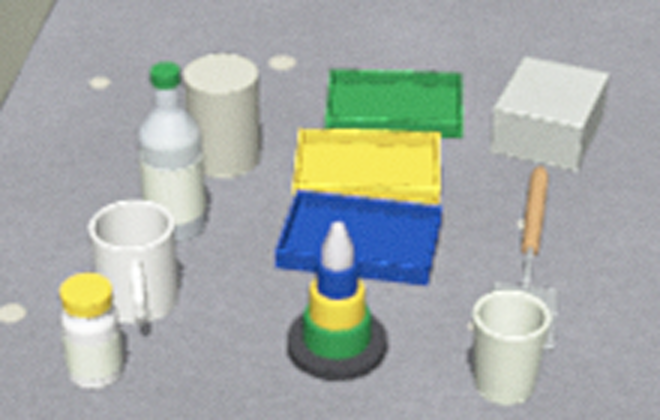

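The top crop shows the left toggle at px (238.8,176), the right toggle at (244.6,216.4) and a third ring's rim at (235,225). I'll measure all of these.

```bash
python3 - <<'E'
from h import *
np.set_printoptions(precision=4,suppress=True)
print("Ltog",cross("top",(238.8,176),"side",(268,298.6)),"Rtog",cross("top",(244.6,216.3),"side",(329,290.6)))
# carton corners (flap top z .049)
f=lambda u,v:(u/5+195,v/5+140)
cs={}
for k,(u,v) in dict(FL=(100,76),FR=(410,88),NR=(388,512),NL=(62,498),fLi=(203,78),fRi=(298,80),nLi=(165,503),nRi=(272,505)).items():
    cs[k]=onz("top",*f(u,v),.049);print(k,cs[k])
c=(cs["FL"]+cs["FR"]+cs["NR"]+cs["NL"])/4;print("c",c,np.linalg.norm(cs["FL"]-cs["FR"]),np.linalg.norm(cs["FL"]-cs["NL"]))
g=lambda u,v:(u/5+220,v/5+250)
for k,(u,v) in dict(FL=(38,418),NL=(716,460),NR=(712,102),FR=(122,71)).items(): print("side",k,onz("side",*g(u,v),.049))
# cone tip
print("tip",cross("top",(290+104/3,110+262/3),"side",(200+339/3,120+224/3)), )
p,d,E=load("top0")
t=lambda u,v:(u/3+290,v/3+110)
# trays: rim z .022
for n,q in dict(blue=[(206,233),(297,246),(282,375),(188,361)],yellow=[(303,241),(397,241),(403,375),(304,375)],green=[(412,268),(507,266),(515,399),(417,399)]).items():
    P=np.array([onz("top",*t(*a),.022) for a in q]);c=P.mean(0)
    a=(P[0]+P[1]-P[2]-P[3])/2;print(n,c,"len",np.linalg.norm(a),np.linalg.norm(P[0]-P[1]),"yaw",np.degrees(np.arctan2(a[1],a[0])))
for n,(u,v,z) in dict(pot=(67,83,.1),mug=(162,107,.09),bottle=(279,97,.19),film=(384,153,.11),cup=(64,415,.085),spatL=(110,465,0),spatR=(190,418,0),sph=(356,468,.02),tis=(445,481,.06)).items(): print(n,onz("top",*t(u,v),z))
for n in("top","side"): print(n)
h=cv2.cvtColor(p,cv2.COLOR_RGB2HSV)
E
```

```text
Ltog (array([0.6119, 0.2966, 0.0625]), np.float64(0.0019729652388266188)) Rtog (array([0.4727, 0.26  , 0.067 ]), np.float64(0.0030912742650000815))
FL [0.6844 0.3925 0.049 ]
FR [0.6907 0.173  0.049 ]
NR [0.3921 0.16   0.049 ]
NL [0.3859 0.3804 0.049 ]
fLi [0.688  0.3195 0.049 ]
fRi [0.6911 0.2524 0.049 ]
nLi [0.3875 0.3105 0.049 ]
nRi [0.3913 0.2384 0.049 ]
c [0.5383 0.2765 0.049 ] 0.21959239161466906 0.29874548820529806
side FL [0.6865 0.395  0.049 ]
side NL [0.3901 0.3839 0.049 ]
side NR [0.3974 0.166  0.049 ]
side FR [0.6944 0.1774 0.049 ]
tip (array([ 0.5383, -0.0047,  0.1463]), np.float64(0.002175316875461814))
blue [ 0.5278 -0.169   0.022 ] len 0.15387087266591182 0.10799814794778602 yaw -4.756600406672989
yellow [ 0.5315 -0.2954  0.022 ] len 0.15862652259014945 0.11121759816763158 yaw 2.7859553938505957
green [ 0.5108 -0.4253  0.022 ] len 0.15517205985171503 0.11267421503706264 yaw 2.990885515888252
pot [0.7542 0.0519 0.1   ]
mug [ 0.7365 -0.0585  0.09  ]
bottle [ 0.72   -0.1786  0.19  ]
film [ 0.6925 -0.3098  0.11  ]
cup [0.3778 0.0276 0.085 ]
spatL [ 0.3325 -0.0268  0.    ]
spatR [ 0.3925 -0.1156  0.    ]
sph [ 0.3468 -0.305   0.02  ]
tis [ 0.3363 -0.3951  0.06  ]
top
side
```

```bash
python3 - <<'E'
from h import *
np.set_printoptions(precision=4,suppress=True)
p,d,E=load("top0")
for a in [(238.8,176),(238,178),(239,174),(244.6,216.3),(244,214),(245,218),(225,200),(265,200),(225,170),(265,230),(233,195),(245,195),(230,195)]: print("top",a,dep("top",d,*a))
p,d,E=load("side0")
for a in [(268,298.6),(265,298),(271,299),(329,290.6),(325,290),(333,291),(290,320),(330,273)]: print("side",a,dep("side",d,*a))
E
```

```text
top (238.8, 176) [0.6091 0.2952 0.0689]
top (238, 178) [0.6015 0.2968 0.0705]
top (239, 174) [0.616  0.2951 0.0699]
top (244.6, 216.3) [0.4695 0.2582 0.0768]
top (244, 214) [0.4773 0.2612 0.0758]
top (245, 218) [0.4639 0.2562 0.0767]
top (225, 200) [0.5242 0.3353 0.0575]
top (265, 200) [0.5332 0.1982 0.0602]
top (225, 170) [ 0.2498 -0.0101  1.4186]
top (265, 230) [0.4311 0.1885 0.0565]
top (233, 195) [0.5551 0.3225 0.0043]
top (245, 195) [ 0.559   0.2806 -0.    ]
top (230, 195) [0.5407 0.3179 0.0673]
side (268, 298.6) [0.6115 0.3026 0.0696]
side (265, 298) [0.618  0.3044 0.0727]
side (271, 299) [0.6045 0.3024 0.0689]
side (329, 290.6) [0.4739 0.2663 0.0741]
side (325, 290) [0.4832 0.267  0.0758]
side (333, 291) [0.4646 0.2658 0.0733]
side (290, 320) [0.5542 0.3496 0.0584]
side (330, 273) [0.4765 0.195  0.06  ]
```

```bash
cat >> h.py <<'E'
from scipy.spatial.transform import Rotation as Ro
def go(P,yaw=None,tcp=True):
    """shift/turn from present pose to TCP at P, yaw deg (print only)"""
    s=r.get_state();R=Ro.from_euler("xyz",s["tcp_rot"]).as_matrix()
    d=R.T@(np.array(P)-s["tool_pos"]);y=np.degrees(s["tcp_rot"][2])
    t=0 if yaw is None else (y-yaw+180)%360-180
    print("clk %.2f"%s["clock"],"tcp",s["tool_pos"].round(4),"yaw %.1f"%y,"w %.4f"%s["gripper_width"],"F",s["contact_force"].round(1),"-> shift",(d*1000).round(1),"mm turn %.1f"%t,"q6 %.2f"%s["joints"][5])
E
python3 - <<'E'
from h import *
go((.611,.298,.16),92.3)
E
```

```text
clk 0.15 tcp [0.2388 0.495  0.2307] yaw 154.2 w 0.0857 F [-0.3 -0.3  0.4] -> shift [-420.8  -15.5   70.6] mm turn 61.9 q6 -0.20
```

```bash
python3 -m crank '[[[-0.06,0,0.01],10],[[-0.12,0,0.02],20],[[-0.18,-0.005,0.03],30],[[-0.24,-0.01,0.04],40],[[-0.30,-0.01,0.05],50],[[-0.36,-0.015,0.06],60],[[-0.42,-0.0155,0.07],62],[[-0.421,-0.0155,0.0706],62],[[-0.421,-0.0155,0.0706],62]]' 110
python3 - <<'E'
from h import *
snap("wrist","w1");go((.611,.298,.16),92.3)
print(proj("wrist",(.611,.298,.065)))
E
```

```text
clock: 1.27
tool_pos: [0.6106, 0.2977, 0.159]
tcp_rot: [-3.139, 0.001, 1.609]
contact_force: [-0.1, 0.9, -0.5]
gripper_width: 0.0488
clk 1.32 tcp [0.6102 0.2984 0.1597] yaw 92.3 w 0.0482 F [-0.1  0.1 -0.9] -> shift [-0.4  0.8 -0.3] mm turn -0.0 q6 0.25
(np.float64(323.3172202219779), np.float64(198.99694625243785))
```

View pics/w1.png

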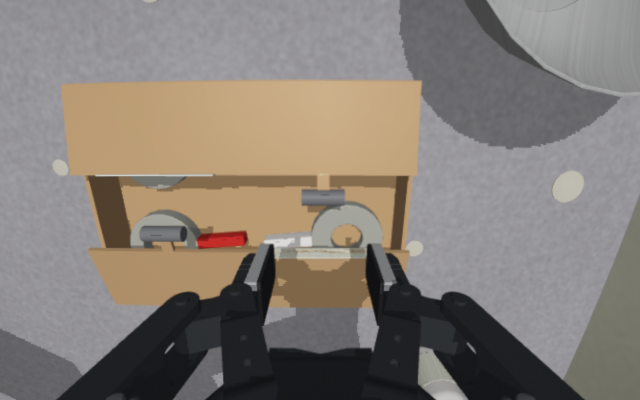

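The toggle shows at (323,198), where its predicted pixel is (323,199), so the triangulated position holds. The third ring's rim is at (155,182). Next I descend and grip.

```bash
python3 -m crank '[[[0,0.001,0.04],0],[[0,0.001,0.08],0],[[0,0.001,0.113],0],[[0,0.001,0.113],0],[[0,0.001,0.113],0]]' 95
python3 -m crank '[[[0,0,0],0],[[0,0,0],0],[[0,0,0],0],[[0,0,0],0],[[0,0,0],0],[[0,0,0],0]]' 180
python3 - <<'E'
from h import *
snap("wrist","w2");go((.611,.298,.047),92.3)
# arc: hinge pos 
c=np.array([.540,.278]);a=np.radians(2.3);ax=np.array([np.cos(a),np.sin(a)]);n=np.array([-np.sin(a),np.cos(a)])
s=r.get_state();P=s["tool_pos"]
rel=(P[:2]-c);print("carton xy of tcp",rel@ax,rel@n)
E
```

```text
clock: 1.95
tool_pos: [0.6112, 0.2995, 0.0487]
tcp_rot: [3.141, 0.0, 1.612]
contact_force: [0.6, 0.0, -0.3]
gripper_width: 0.0538
clock: 2.7
tool_pos: [0.6124, 0.2998, 0.0492]
tcp_rot: [3.139, -0.001, 1.612]
contact_force: [5.7, 1.0, 1.4]
gripper_width: 0.0344
clk 2.75 tcp [0.6124 0.2998 0.0491] yaw 92.3 w 0.0344 F [5.  1.8 1.4] -> shift [-1.8 -1.5  2.1] mm turn 0.0 q6 0.25
carton xy of tcp 0.07319022964832084 0.01890390578763261
```

View pics/w2.png

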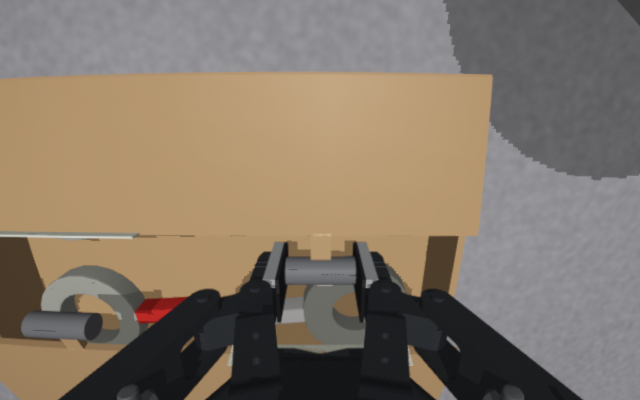

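```bash
python3 -m crank '[[[0.003,0,-0.0124],0],[[0.0063,0,-0.0214],0],[[0.0105,0,-0.030],0],[[0.0155,0,-0.0382],0],[[0.0213,0,-0.0458],0],[[0.0313,0,-0.0561],0],[[0.0428,0,-0.0648],0],[[0.0555,0,-0.0716],0],[[0.069,0,-0.0765],0],[[0.0813,0,-0.079],0],[[0.0947,0,-0.08],0],[[0.0947,0,-0.08],0]]'
python3 - <<'E'
from h import *
snap("wrist","w3");go((.612,.3,.047),92.3)
E
```

```text
clock: 4.25
tool_pos: [0.6087, 0.3937, 0.1282]
tcp_rot: [3.139, 0.002, 1.613]
contact_force: [4.8, -1.3, -1.2]
gripper_width: 0.0324
clk 4.30 tcp [0.6088 0.3933 0.1282] yaw 92.4 w 0.0327 F [ 5.3 -0.9 -1.2] -> shift [-93.2  -0.9  81.4] mm turn 0.1 q6 0.38
```

View pics/w3.png

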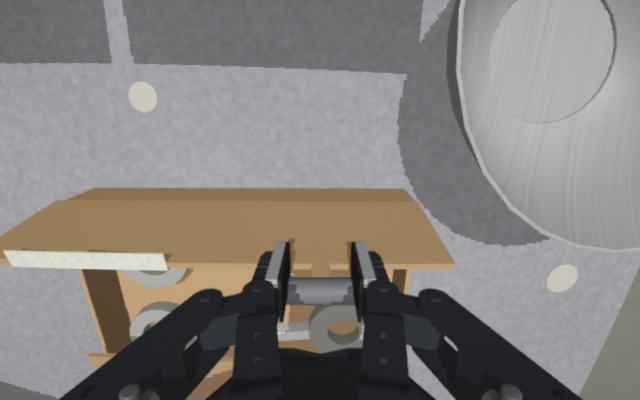

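```bash
python3 - <<'E'
from h import *
np.set_printoptions(precision=3,suppress=True)
p,d,E=load("top0")
for a in [(145,118),(214,118),(180,87),(180,150),(160,145),(205,142),(212,130)]: print(a,dep("top",d,*a))
E
```

```text
(145, 118) [0.788 0.641 0.098]
(214, 118) [0.814 0.406 0.075]
(180, 87) [0.916 0.538 0.093]
(180, 150) [0.698 0.522 0.042]
(160, 145) [0.7   0.581 0.077]
(205, 142) [0.726 0.429 0.065]
(212, 130) [0.759 0.4   0.098]
```

```bash
python3 -m crank '[[[0.0124,0,0.0008],0],[[0.0195,0,0.002],0],[[0.0265,0,0.0037],0],[[0.0335,0,0.006],0],[[0.04,0,0.0087],0],[[0.0465,0,0.012],0],[[0.0525,0,0.0157],0],[[0.0585,0,0.02],0],[[0.064,0,0.0244],0],[[0.0695,0,0.0296],0],[[0.074,0,0.0348],0],[[0.0769,0,0.0385],0]]'
python3 - <<'E'
from h import *
snap("side","s1");go((.612,.3,.047),92.3);crop("side1" if 0 else "s1",180,200,300,200,2.6)
E
```

```text
clock: 5.8
tool_pos: [0.6031, 0.4745, 0.0927]
tcp_rot: [3.14, -0.004, 1.614]
contact_force: [-2.6, 4.3, 2.1]
gripper_width: 0.0253
clk 5.85 tcp [0.603  0.4734 0.0906] yaw 92.5 w 0.0254 F [-1.   4.   2.7] -> shift [-173.7    1.4   43.4] mm turn 0.2 q6 0.48
```

View pics/s1_c180_200.png

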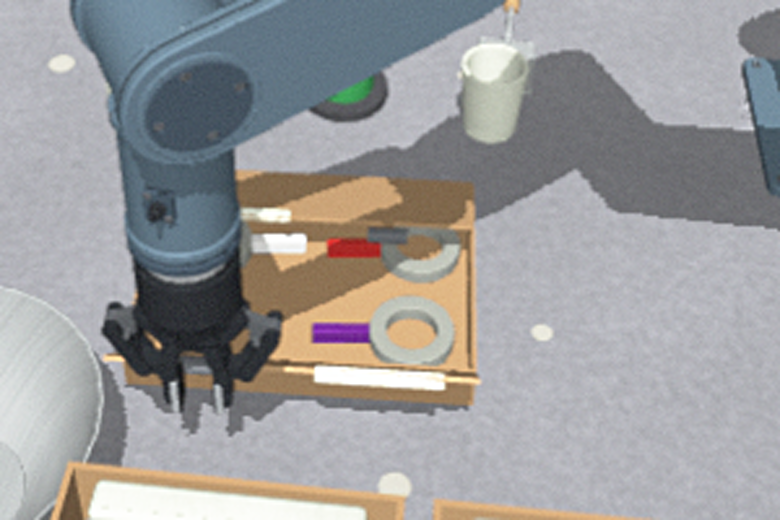

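Purple is in the near left row, at about (412,335) in the crop. The toggle has partly slipped in the fingers (25 mm), so I'll check the flap angle.

```bash
python3 - <<'E'
from h import *
snap("wrist","w4")
E
```

```text
(no output)
```

View pics/w4.png

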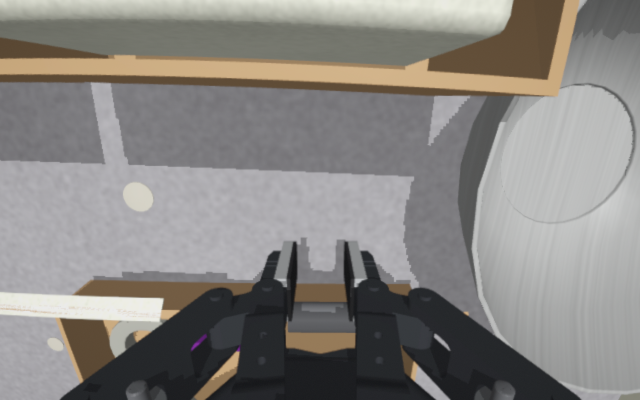

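The toggle slipped out to the inside, leaving the flap just past upright. I'll finish by pushing the flap's inner face outwards with closed fingers.

```bash
python3 -m crank '[[[0,0,0],0],[[0,0,0],0],[[0,0,-0.05],0],[[0,0,-0.1],0],[[0,0,-0.1],0],[[-0.05,0,-0.1],0],[[-0.1,0,-0.1],0],[[-0.12,0,-0.1],0],[[-0.12,0,-0.1],0]]' 110
python3 - <<'E'
from h import *
np.set_printoptions(precision=3,suppress=True)
snap("wrist","w5");go((.612,.3,.047),92.3)
E
```

```text
clock: 7.02
tool_pos: [0.6089, 0.3507, 0.1894]
tcp_rot: [-3.141, 0.001, 1.612]
contact_force: [-0.2, -0.2, -0.5]
gripper_width: 0.049
clk 7.08 tcp [0.609 0.352 0.19 ] yaw 92.4 w 0.0486 F [-0.2  0.3 -0.4] -> shift [-52.2   1.2 142.5] mm turn 0.1 q6 0.32
```

View pics/w5.png

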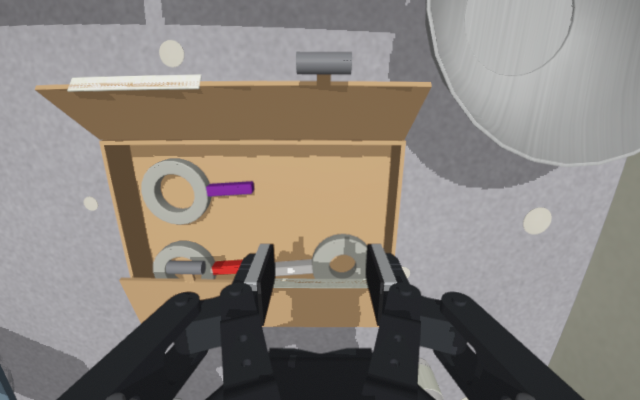

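The view shows purple (178,190), red (185,262) and white (343,258), and no black ring. I'll work out the flap angle from depth.

```bash
python3 - <<'E'
from h import *
np.set_printoptions(precision=3,suppress=True)
p,d,E=load("w5")
for a in [(324,60),(324,64),(250,95),(250,120),(250,138),(340,110),(178,215),(178,165),(230,189),(343,245)]: print(a,dep("wrist",d,*a,E))
E
```

```text
(324, 60) [0.605 0.455 0.125]
(324, 64) [0.605 0.453 0.126]
(250, 95) [0.551 0.432 0.097]
(250, 120) [0.544 0.411 0.07 ]
(250, 138) [0.539 0.392 0.048]
(340, 110) [0.62  0.423 0.081]
(178, 215) [0.447 0.298 0.02 ]
(178, 165) [0.453 0.357 0.02 ]
(230, 189) [0.509 0.332 0.02 ]
(343, 245) [0.637 0.268 0.019]
```

```bash
python3 -m crank '[[[0.01,0,0],0],[[0.02,0,0.04],0],[[0.03,0,0.09],0],[[0.035,0,0.105],0],[[0.035,0,0.105],0],[[0.045,0,0.105],0],[[0.055,0,0.105],0],[[0.065,0,0.105],0],[[0.075,0,0.105],0],[[0.086,0,0.105],0],[[0.086,0,0.105],0]]' 255
python3 -m crank '[[[-0.02,0,0],0],[[-0.04,0,-0.04],0],[[-0.08,0,-0.1],0],[[-0.1,0,-0.1],0],[[-0.1,0,-0.1],0]]' 95
python3 - <<'E'
from h import *
np.set_printoptions(precision=3,suppress=True)
p,d,E=snap("wrist","w6")
print(proj("wrist",(.472,.261,.068)))
go((.4725,.262,.19),92.3)
E
```

```text
clock: 8.45
tool_pos: [0.6047, 0.4393, 0.0843]
tcp_rot: [-3.141, -0.0, 1.615]
contact_force: [0.3, -0.4, 0.2]
gripper_width: -0.0
clock: 9.07
tool_pos: [0.6099, 0.3363, 0.1855]
tcp_rot: [3.14, -0.0, 1.611]
contact_force: [-0.0, 0.2, 0.4]
gripper_width: 0.0536
(np.float64(181.78652706244893), np.float64(258.55115188476645))
clk 9.12 tcp [0.609 0.338 0.184] yaw 92.4 w 0.0537 F [-0.3  0.7 -1.4] -> shift [ -69.8 -139.6   -5.8] mm turn 0.1 q6 0.30
```

View pics/w6.png

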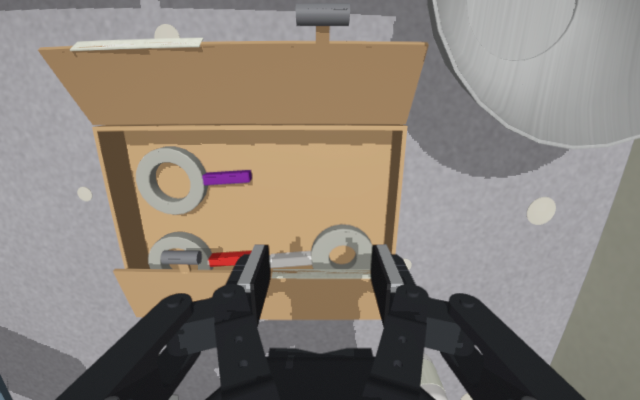

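```bash
python3 -m crank '[[[-0.03,-0.06,-0.005],0],[[-0.06,-0.12,-0.005],0],[[-0.0705,-0.1395,-0.005],0],[[-0.0705,-0.1395,-0.005],0],[[-0.0705,-0.1395,0.04],0],[[-0.0705,-0.1395,0.09],0],[[-0.0705,-0.1395,0.133],0],[[-0.0705,-0.1395,0.133],0],[[-0.0705,-0.1395,0.133],0]]' 95
python3 -m crank '[[[0,0,0],0],[[0,0,0],0],[[0,0,0],0],[[0,0,0],0],[[0,0,0],0],[[0,0,0],0]]' 180
python3 - <<'E'
from h import *
snap("wrist","w7");go((.4725,.261,.05),92.3)
E
```

```text
clock: 10.25
tool_pos: [0.4735, 0.262, 0.0519]
tcp_rot: [-3.141, -0.0, 1.612]
contact_force: [0.5, 0.1, -0.2]
gripper_width: 0.0534
clock: 11.0
tool_pos: [0.4738, 0.2628, 0.0527]
tcp_rot: [3.141, -0.002, 1.612]
contact_force: [-3.8, 6.0, 3.3]
gripper_width: 0.0346
clk 11.05 tcp [0.4738 0.2628 0.0526] yaw 92.4 w 0.0344 F [-3.1  4.8  3.3] -> shift [-1.8 -1.4  2.6] mm turn 0.1 q6 0.26
```

View pics/w7.png

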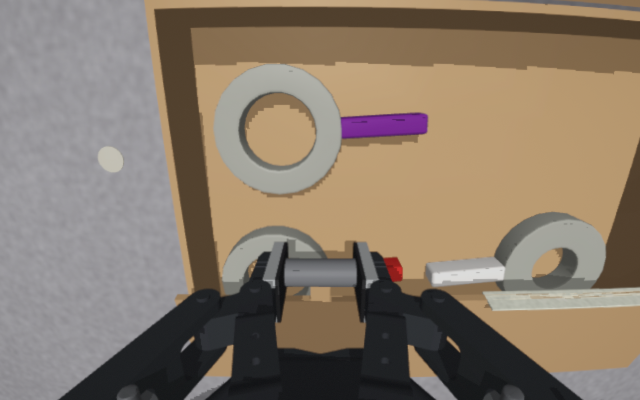

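```bash
python3 -m crank '[[[-0.0037,0,-0.0129],0],[[-0.0075,0,-0.0218],0],[[-0.0121,0,-0.0302],0],[[-0.0175,0,-0.0381],0],[[-0.027,0,-0.0489],0],[[-0.0381,0,-0.0581],0],[[-0.0504,0,-0.0656],0],[[-0.0636,0,-0.0711],0],[[-0.0776,0,-0.0746],0],[[-0.0939,0,-0.076],0],[[-0.1063,0,-0.0752],0],[[-0.1204,0,-0.0723],0]]'
python3 -m crank '[[[-0.0135,0,0.005],0],[[-0.026,0,0.012],0],[[-0.0315,0,0.0163],0],[[-0.0315,0,0.0163],0]]'
python3 - <<'E'
from h import *
snap("wrist","w8");snap("side","s2");go((.4725,.261,.05),92.3);crop("s2",220,200,200,150,4)
E
```

```text
clock: 12.55
tool_pos: [0.4785, 0.1415, 0.1268]
tcp_rot: [3.14, -0.002, 1.613]
contact_force: [-8.1, -0.4, 13.4]
gripper_width: 0.0326
clock: 13.05
tool_pos: [0.4798, 0.1071, 0.1121]
tcp_rot: [3.14, 0.002, 1.613]
contact_force: [-6.8, -7.2, 13.3]
gripper_width: 0.0318
clk 13.15 tcp [0.4798 0.1073 0.1123] yaw 92.4 w 0.0318 F [-7.7 -7.3 14.1] -> shift [154.   -0.9  61.9] mm turn 0.1 q6 -0.05
```

View pics/w8.png

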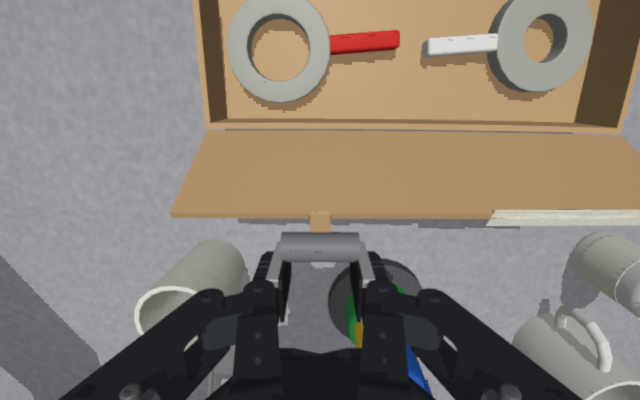

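View pics/s2_c220_200.png

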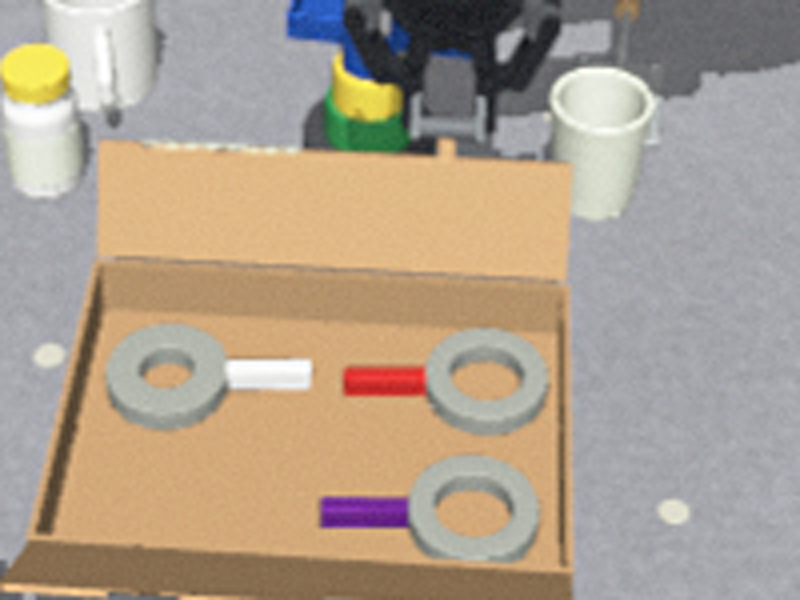

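```bash
python3 -m crank '[[[-0.006,0,0.005],0],[[-0.011,0,0.01],0],[[-0.016,0,0.015],0],[[-0.019,0,0.019],0],[[-0.019,0,0.019],0]]'
python3 -m crank '[[[0,0,0],0],[[0,0,0],0],[[0,0,0],0],[[0,0,-0.02],0],[[0,0,-0.06],0],[[0,0,-0.12],0],[[0,0,-0.15],0],[[0,0,-0.15],0]]' 95
python3 - <<'E'
from h import *
np.set_printoptions(precision=3,suppress=True)
p,d,E=snap("wrist","w9");p,D,E2=snap("side","s3");go((.4725,.261,.05),92.3);crop("s3",220,200,200,150,4)
E
```

```text
clock: 13.78
tool_pos: [0.4807, 0.0851, 0.0942]
tcp_rot: [3.14, 0.007, 1.613]
contact_force: [-6.7, -10.1, 10.3]
gripper_width: 0.0312
clock: 14.78
tool_pos: [0.4821, 0.0863, 0.2469]
tcp_rot: [3.134, 0.007, 1.614]
contact_force: [-0.0, -0.8, -0.5]
gripper_width: 0.0537
clk 14.88 tcp [0.48  0.086 0.244] yaw 92.5 w 0.0535 F [-0.3  0.5 -0.1] -> shift [176.2  -0.2 192.4] mm turn 0.2 q6 -0.09
```

View pics/w9.png

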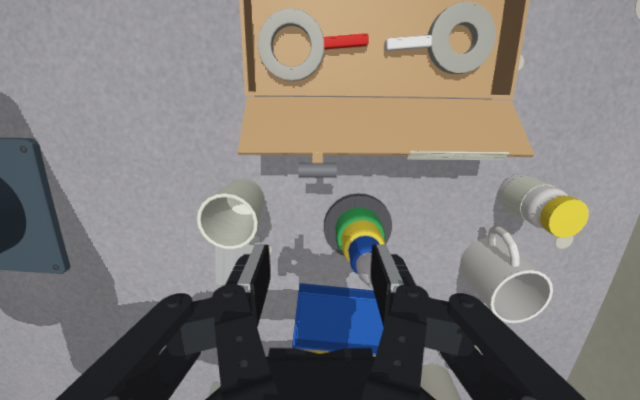

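View pics/s3_c220_200.png

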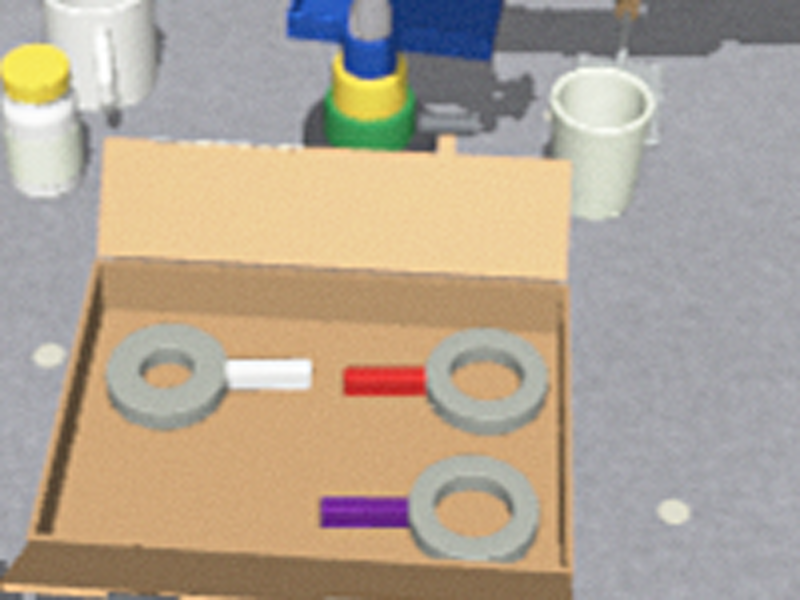

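Both flaps are laid back past upright. Red is at (290,45), white at (463,38) and the cone at (360,230) in w9. Next I measure ring poses and flap angles.

```bash
cat >> h.py <<'E'
CC=np.array([.540,.278]);CA=np.radians(2.3)
def grid(n,shape,z,E):
    ci=r.camera_info(n);H,W=shape
    uu,vv=np.meshgrid(np.arange(W),np.arange(H))
    q=cv2.undistortPoints(np.stack([uu.ravel(),vv.ravel()],1).astype(float)[:,None],ci["K"],np.array([ci["k1"],0,0,0.]))[:,0]
    d=np.c_[q,np.ones(len(q))]@E[:3,:3].T;o=E[:3,3]
    return (o+d*((z-o[2])/d[:,2])[:,None])[:,:2].reshape(H,W,2)
def masks(p):
    h=cv2.cvtColor(p,cv2.COLOR_RGB2HSV).astype(int);H,S,V=h[...,0],h[...,1],h[...,2]
    return dict(red=((H<6)|(H>174))&(S>150)&(V>60),purple=(H>125)&(H<160)&(S>80)&(V>40),white=(S<40)&(V>195),
      gray=(S<45)&(V>70)&(V<200))
def rings(n,p,E,z=.020,ok=None):
    """tang pose (rect) and ring circle, projected to plane of the ring's top face"""
    G=grid(n,p.shape[:2],z,E);m=masks(p)
    L=(G-CC)@np.array([[np.cos(CA),-np.sin(CA)],[np.sin(CA),np.cos(CA)]])
    ins=(abs(L[...,0])<.143)&(abs(L[...,1])<.103) if ok is None else ok(G)
    out={}
    g=(m["gray"]&ins).astype(np.uint8)
    g=cv2.morphologyEx(g,cv2.MORPH_OPEN,np.ones((3,3),np.uint8))
    circ=[]
    for c in cv2.findContours(g,cv2.RETR_EXTERNAL,cv2.CHAIN_APPROX_NONE)[0]:
        if len(c)<30: continue
        w=G[c[:,0,1],c[:,0,0]]
        A=np.c_[2*w,np.ones(len(w))]
        for it in range(4):
            s=np.linalg.lstsq(A,(w**2).sum(1),rcond=None)[0];rad=np.sqrt(s[2]+s[:2]@s[:2])
            e=abs(np.linalg.norm(w-s[:2],axis=1)-rad);k=e<max(.0015,np.median(e)*1.5);w=w[k];A=A[k]
        circ.append((s[:2],rad))
    for k in("red","white","purple"):
        mm=(m[k]&ins).astype(np.uint8);N,lab,st,_=cv2.connectedComponentsWithStats(mm)
        if N<2: continue
        i=1+np.argmax(st[1:,4])
        if st[i,4]<25: continue
        w=G[lab==i];(c,(a,b),ang)=cv2.minAreaRect((w*1000).astype(np.float32))
        out[k]=(np.array(c)/1000,sorted((a,b)),st[i,4])
    return out,circ
E
python3 - <<'E'
from h import *
np.set_printoptions(precision=4,suppress=True)
for n,f in(("wrist","w9"),("side","s3"),("wrist","w5")):
    p,d,E=load(f);o,c=rings(n,p,E);print(f)
    for k in o: print(k,o[k])
    for k in c: print(k)
p,d,E=load("w9")
for a in [(270,152),(270,125),(270,99),(430,140),(430,102),(318,170)]: print(a,dep("wrist",d,*a,E))
p,d,E=load("s3")
for a in [(300,350),(250,348),(320,345)]: print(a,dep("side",d,*a,E))
E
```

```text
w9
red (array([0.5047, 0.2276]), [12.527475357055664, 48.85484313964844], np.int32(528))
white (array([0.577 , 0.2312]), [10.650544166564941, 49.11403274536133], np.int32(437))
(array([0.5537, 0.2251]), np.float64(0.0048056464681981974))
(array([0.4432, 0.2206]), np.float64(0.03691542980261942))
(array([0.6365, 0.2378]), np.float64(0.037727992312479953))
s3
red (array([0.5078, 0.234 ]), [19.55815315246582, 46.70698547363281], np.int32(140))
white (array([0.5794, 0.2356]), [19.7225399017334, 52.09536361694336], np.int32(150))
purple (array([0.5096, 0.3342]), [20.07744598388672, 48.33321762084961], np.int32(165))
(array([0.4474, 0.3249]), np.float64(0.037320463595079914))
(array([0.4453, 0.2257]), np.float64(0.04015876023362757))
(array([0.6412, 0.244 ]), np.float64(0.04032449520799405))
w5
red (array([0.4988, 0.2323]), [18.050262451171875, 37.53247833251953], np.int32(349))
white (array([0.5759, 0.2311]), [7.021790504455566, 8.59450912475586], np.int32(39))
purple (array([0.508 , 0.3323]), [14.405998229980469, 52.96738815307617], np.int32(577))
(array([0.6755, 0.259 ]), np.float64(0.012003616179380821))
(array([0.5568, 0.2276]), np.float64(0.03543961981398241))
(array([0.4476, 0.2332]), np.float64(0.03243911923909576))
(array([0.6195, 0.2388]), np.float64(0.04885584679216724))
(array([0.4462, 0.3252]), np.float64(0.03773888362319422))
(270, 152) [0.4316 0.1135 0.1008]
(270, 125) [0.4281 0.1368 0.0764]
(270, 99) [0.4241 0.1618 0.0487]
(430, 140) [0.5906 0.1304 0.0894]
(430, 102) [0.5993 0.1667 0.05  ]
(318, 170) [0.4788 0.1022 0.1203]
(300, 350) [0.5197 0.4469 0.0858]
(250, 348) [0.6179 0.4683 0.1058]
(320, 345) [0.4813 0.4142 0.065 ]
```

```bash
python3 - <<'E'
from h import *
np.set_printoptions(precision=4,suppress=True)
crop("w9",300,170,120,140,5)
for n,f in(("wrist","w9"),("top","top0"),("side","side0")):
    p,d,E=load(f);G=grid(n,p.shape[:2],.014,E)
    ins=np.linalg.norm(G-np.array([.538,-.005]),axis=2)<.062
    V=p.max(2);m=(ins&(V<95)).astype(np.uint8)
    # foot: circle fit on hull contour of dark pixels on the side free of shadow/bands
    cs=max(cv2.findContours(m,cv2.RETR_EXTERNAL,cv2.CHAIN_APPROX_NONE)[0],key=len)
    w=G[cs[:,0,1],cs[:,0,0]]
    for it in range(6):
        A=np.c_[2*w,np.ones(len(w))];s=np.linalg.lstsq(A,(w**2).sum(1),rcond=None)[0];rad=np.sqrt(s[2]+s[:2]@s[:2])
        e=abs(np.linalg.norm(w-s[:2],axis=1)-rad);w=w[e<max(.0012,np.median(e)*2)]
    print(f,s[:2],rad,len(w))
E
```

```text
w9 [ 0.5364 -0.0001] 0.045488634451248414 117
top0 [ 0.5363 -0.0061] 0.04673211953532583 42
side0 [0.5406 0.0057] 0.04533635085469124 40
```

View pics/w9_c300_170.png

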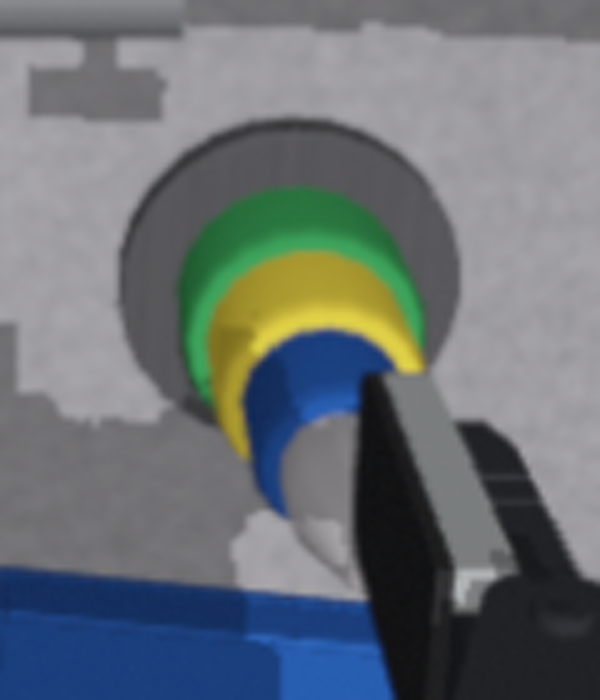

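```bash
python3 -m crank '[[[-0.05,0.02,-0.01],0],[[-0.1,0.04,-0.02],0],[[-0.14,0.055,-0.03],0],[[-0.14,0.055,-0.03],0],[[-0.14,0.055,-0.03],0]]'
python3 - <<'E'
from h import *
go((0.515,.229,.15),6.5)
snap("wrist","w10");go((0.515,.229,.15),6.5)
E
```

```text
clock: 15.5
tool_pos: [0.54, -0.0505, 0.2726]
tcp_rot: [-3.139, 0.005, 1.613]
contact_force: [0.7, 0.0, -0.0]
gripper_width: 0.0535
clk 15.50 tcp [ 0.54   -0.0505  0.2726] yaw 92.4 w 0.0535 F [ 0.7  0.  -0. ] -> shift [280.9 -12.8 121.2] mm turn 85.9 q6 -0.34
clk 15.55 tcp [ 0.54  -0.05   0.273] yaw 92.5 w 0.0532 F [-0.3  0.3 -0.4] -> shift [280.5 -12.6 121.5] mm turn 86.0 q6 -0.34
```

View pics/w10.png

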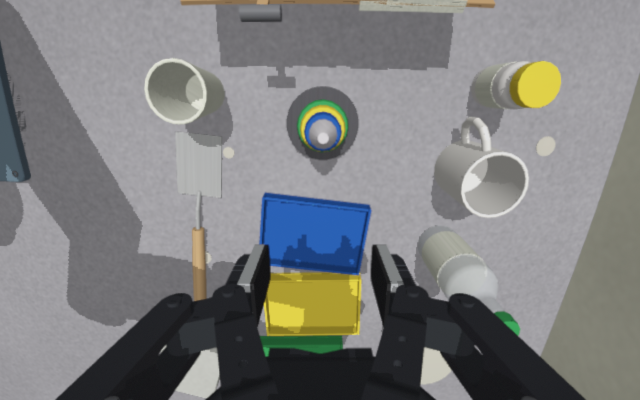

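```bash
python3 - <<'E'
from h import *
np.set_printoptions(precision=4,suppress=True)
p,d,E=load("w10");crop("w10",270,70,110,110,6)
h=cv2.cvtColor(p,cv2.COLOR_RGB2HSV).astype(int);H,S,V=h[...,0],h[...,1],h[...,2]
def circ(m,z,R):
    G=grid("wrist",p.shape[:2],z,E);m=m&(np.linalg.norm(G-np.array([.538,-.003]),axis=2)<R)
    c=max(cv2.findContours(m.astype(np.uint8),cv2.RETR_EXTERNAL,cv2.CHAIN_APPROX_NONE)[0],key=len)
    w=G[c[:,0,1],c[:,0,0]];(x,y),rr=cv2.minEnclosingCircle((w*1000).astype(np.float32))
    for it in range(6):
        A=np.c_[2*w,np.ones(len(w))];s=np.linalg.lstsq(A,(w**2).sum(1),rcond=None)[0];rad=np.sqrt(s[2]+s[:2]@s[:2])
        e=abs(np.linalg.norm(w-s[:2],axis=1)-rad);w=w[e<max(.001,np.median(e)*2)]
    return s[:2],rad,(x/1000,y/1000,rr/1000),len(w)
bl=(H>100)&(H<125)&(S>120);ye=(H>20)&(H<35)&(S>120);gr=(H>45)&(H<80)&(S>100)
print("blue@.104",circ(bl,.104,.03));print("yel@.074",circ(bl|ye,.074,.04));print("gr@.044",circ(bl|ye|gr,.044,.045))
print("dark@.014",circ((V<85)|bl|ye|gr,.014,.056))
for z in(.144,):print(onz("wrist",323,138.5,z,E))
for a in[(323,138),(322,139)]:print(dep("wrist",d,*a,E))
# trays
for n,m in(("blue",bl),("yellow",ye)):
    G=grid("wrist",p.shape[:2],.022,E)
    k=(m&(G[...,1]<-.08)).astype(np.uint8);c=max(cv2.findContours(k,cv2.RETR_EXTERNAL,cv2.CHAIN_APPROX_NONE)[0],key=len)
    print(n,cv2.minAreaRect((G[c[:,0,1],c[:,0,0]]*1000).astype(np.float32)))
E
```

```text
blue@.104 (array([ 0.5384, -0.004 ]), np.float64(0.01831426202885062), (0.538425048828125, -0.0038836257457733154, 0.01931100082397461), 100)
yel@.074 (array([ 0.5384, -0.0035]), np.float64(0.024525457192322055), (0.5381373901367188, -0.004228420734405517, 0.02586557960510254), 127)
gr@.044 (array([ 0.5385, -0.0033]), np.float64(0.030035741397436158), (0.538305908203125, -0.003976241588592529, 0.031364919662475586), 119)
dark@.014 (array([ 0.5392, -0.0127]), np.float64(0.036482929644689126), (0.5392882080078125, -0.012738608360290527, 0.03969159317016602), 156)
[ 0.5387 -0.0054  0.144 ]
[ 0.5387 -0.0049  0.1447]
[ 0.5378 -0.0059  0.1443]
blue ((531.4195556640625, -163.4879913330078), (115.60748291015625, 154.1336212158203), 85.34069061279297)
yellow ((533.8839721679688, -287.9666442871094), (155.84027099609375, 122.01036071777344), 2.834343910217285)
```

View pics/w10_c270_70.png

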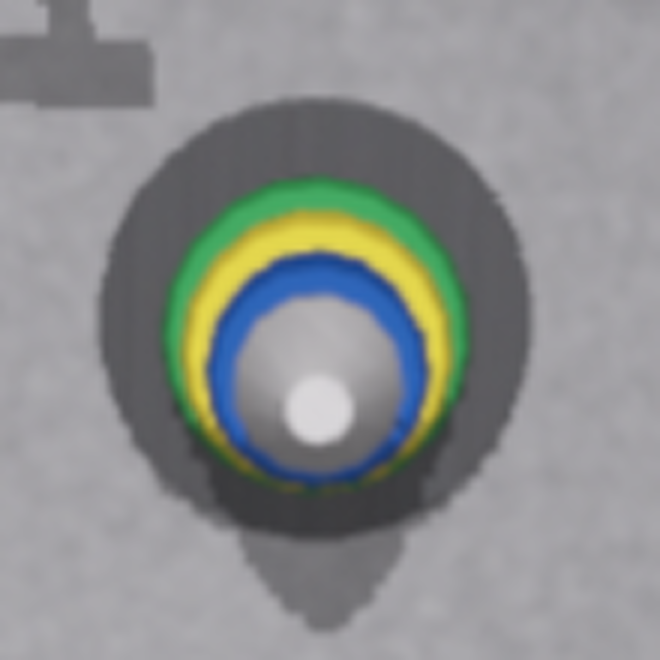

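Cone axis: (0.5385,−0.0045). The bands and tip agree within 1 mm. Next I view the rings from above.

```bash
python3 -m crank '[[[0.06,0,0],0],[[0.12,0,0],0],[[0.18,-0.01,0],0],[[0.225,-0.015,0.005],0],[[0.225,-0.015,0.005],0],[[0.225,-0.015,0.005],0]]' 135
python3 - <<'E'
from h import *
np.set_printoptions(precision=4,suppress=True)
p,d,E=snap("wrist","w11")
o,c=rings("wrist",p,E)
for k in o: print(k,o[k])
for k in c: print(k)
E
```

```text
clock: 16.3
tool_pos: [0.5144, 0.1746, 0.2665]
tcp_rot: [-3.139, 0.006, 1.616]
contact_force: [-0.6, 0.2, 0.9]
gripper_width: 0.04
red (array([0.5051, 0.229 ]), [11.686446189880371, 49.351966857910156], np.int32(368))
white (array([0.5766, 0.2311]), [10.313558578491211, 48.678585052490234], np.int32(315))
purple (array([0.5064, 0.3289]), [12.851908683776855, 49.18844223022461], np.int32(499))
(array([0.4434, 0.2212]), np.float64(0.03685141141082375))
(array([0.6371, 0.2389]), np.float64(0.03726355109424455))
(array([0.4451, 0.323 ]), np.float64(0.03695574343361434))
```

View pics/w11.png

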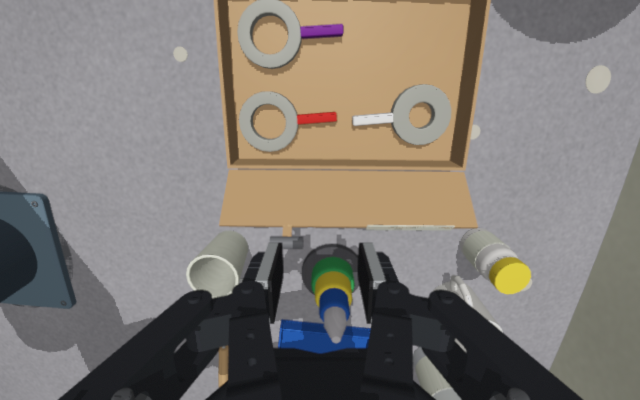

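Red, white and purple are clear at (268,122), (421,115), (269,33), with radii of 37 mm as expected. Red centre is (0.4435,0.221), with the tang at 7°.

```bash
python3 - <<'E'
from h import *
go((0.515,.230,.12),7)
E
```

```text
clk 16.35 tcp [0.5148 0.1739 0.2666] yaw 92.5 w 0.0405 F [ 0.1 -0.8 -0.6] -> shift [ 56.9   3.  146.3] mm turn 85.5 q6 0.08
```

```bash
python3 -m crank '[[[0.01,0,0],10],[[0.02,0,0.02],21],[[0.03,0.001,0.04],31],[[0.04,0.002,0.06],42],[[0.05,0.003,0.08],52],[[0.057,0.003,0.10],63],[[0.057,0.003,0.12],73],[[0.057,0.003,0.146],84],[[0.057,0.003,0.146],85.5],[[0.057,0.003,0.146],85.5],[[0.057,0.003,0.146],85.5]]'
python3 - <<'E'
from h import *
go((0.515,.230,.008),7)
E
```

```text
clock: 17.73
tool_pos: [0.516, 0.23, 0.1217]
tcp_rot: [3.136, 0.0, 0.124]
contact_force: [0.9, -0.3, -0.9]
gripper_width: 0.0403
clk 17.73 tcp [0.516  0.23   0.1217] yaw 7.1 w 0.0403 F [ 0.9 -0.3 -0.9] -> shift [ -1.   -0.7 113.7] mm turn 0.1 q6 1.67
```

```bash
python3 -m crank '[[[-0.001,0,0.04],0],[[-0.001,0,0.08],0],[[-0.001,0,0.105],0],[[-0.001,0,0.113],0],[[-0.001,0,0.113],0],[[-0.001,0,0.113],0]]'
python3 -m crank '[[[0,0,0],0],[[0,0,0],0],[[0,0,0],0],[[0,0,0],0],[[0,0,0],0],[[0,0,0],0],[[0,0,0],0]]' 255
python3 - <<'E'
from h import *
go((0.515,.230,.008),7)
E
```

```text
clock: 18.48
tool_pos: [0.5163, 0.2296, 0.0101]
tcp_rot: [3.137, -0.003, 0.125]
contact_force: [0.2, -0.4, -0.5]
gripper_width: 0.0403
clock: 19.35
tool_pos: [0.5172, 0.2298, 0.0115]
tcp_rot: [3.137, -0.005, 0.125]
contact_force: [-1.2, 0.8, 5.2]
gripper_width: 0.0099
clk 19.35 tcp [0.5172 0.2298 0.0115] yaw 7.1 w 0.0099 F [-1.2  0.8  5.2] -> shift [-2.2 -0.5  3.5] mm turn 0.1 q6 1.68
```

```bash
python3 -m crank '[[[0,0,-0.01],0],[[0,0,-0.03],0],[[0,0,-0.06],0],[[0,0,-0.1],0],[[0,0,-0.15],0],[[0,0,-0.2],0],[[0,0,-0.23],0],[[0,0,-0.23],0],[[0,0,-0.23],0]]'
python3 - <<'E'
from h import *
snap("side","s4");go((.6125,-.0045,.24),0);crop("s4",200,150,250,180,3)
E
```

```text
clock: 20.48
tool_pos: [0.5152, 0.2306, 0.2405]
tcp_rot: [3.137, -0.003, 0.125]
contact_force: [-0.2, 0.1, -2.0]
gripper_width: 0.0098
clk 20.52 tcp [0.5149 0.2305 0.2399] yaw 7.1 w 0.0097 F [ 0.  -0.4 -0.7] -> shift [ 67.6 245.3   1.2] mm turn 7.1 q6 1.67
```

View pics/s4_c200_150.png

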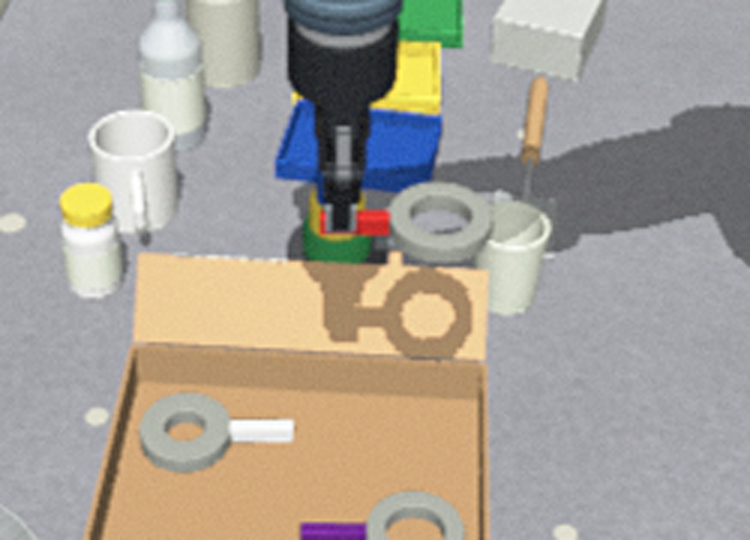

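Red is lifted and hangs level at about (440,222). Next I carry it over the cone.

```bash
python3 -m crank '[[[0.01,0.04,0],1],[[0.02,0.08,0],2],[[0.03,0.12,0],3.5],[[0.05,0.16,0],5],[[0.06,0.2,0],6.5],[[0.068,0.23,0],7],[[0.068,0.2453,0],7.1],[[0.068,0.2453,0],7.1],[[0.068,0.2453,0],7.1],[[0.068,0.2453,0],7.1]]'
python3 - <<'E'
from h import *
snap("side","s5");snap("top","t5");go((.6128,-.0045,.20),0);crop("s5",200,100,250,180,3);crop("t5",260,120,150,120,5)
E
```

```text
clock: 21.78
tool_pos: [0.6125, -0.0031, 0.2414]
tcp_rot: [3.137, -0.003, 0.002]
contact_force: [0.1, 0.5, -1.1]
gripper_width: 0.0097
clk 21.88 tcp [ 0.6127 -0.0034  0.2415] yaw 0.1 w 0.0100 F [ 0.4  0.1 -1.1] -> shift [-0.   0.9 41.5] mm turn 0.1 q6 1.38
```

View pics/s5_c200_100.png

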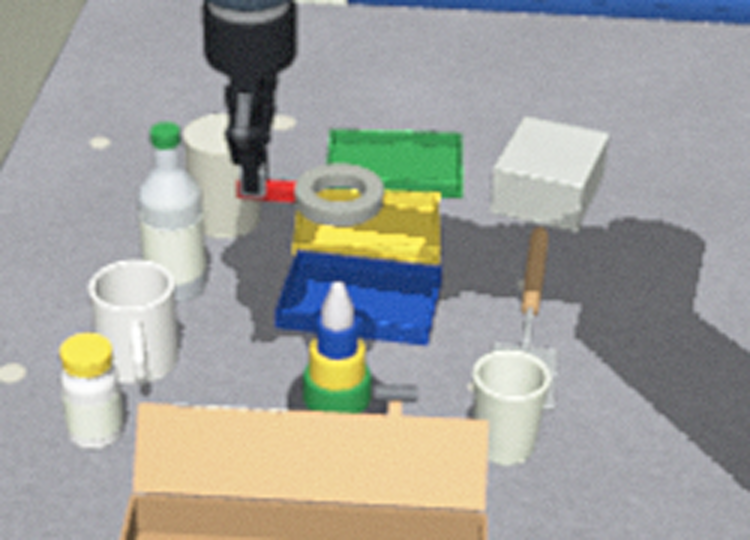

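View pics/t5_c260_120.png

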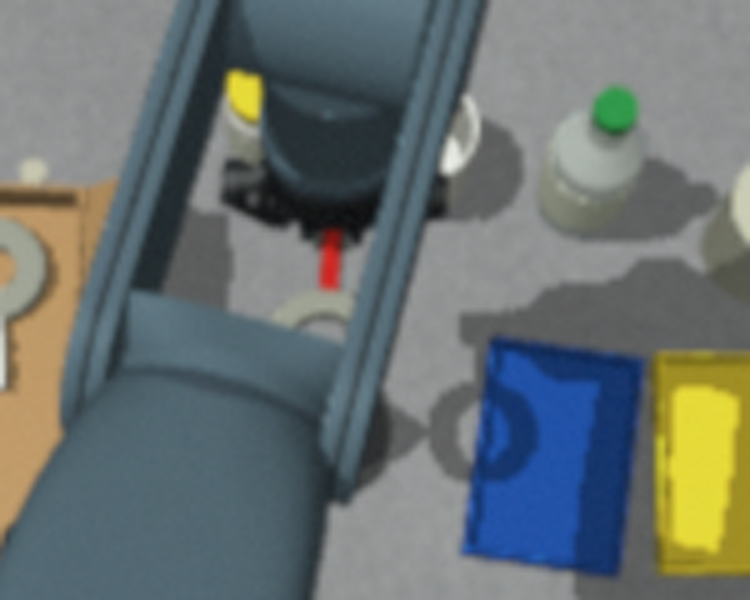

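```bash
python3 - <<'E'
from h import *
np.set_printoptions(precision=4,suppress=True)
p,d,E=load("s5")
s=r.get_state();z=s["tool_pos"][2]
print("exp centre top face",proj("side",(.5385,-.0045,z+.0085)),"tip exp",proj("side",(.5385,-.0045,.144)))
h=cv2.cvtColor(p,cv2.COLOR_RGB2HSV).astype(int);S,V=h[...,1],h[...,2]
# depth-based: ring points
G=grid("side",p.shape[:2],z+.0085,E)
m=(np.linalg.norm(G-np.array([.5385,-.0045]),axis=2)<.05)
pts=[]
for v,u in zip(*np.where(m)):
    if d[v,u]>0 and S[v,u]<40:
        q=dep("side",d,u,v,E)
        if q[2]>.21 and np.linalg.norm(q[:2]-[.5385,-.0045])<.045: pts.append(q)
pts=np.array(pts);print(len(pts),pts.mean(0),pts.min(0),pts.max(0))
A=np.c_[pts[:,:2]-[.5385,-.0045],np.ones(len(pts))]
t=pts
for i in range(5):
    c=np.linalg.lstsq(A,t[:,2],rcond=None)[0];e=t[:,2]-A@c;k=e>-.003;A=A[k];t=t[k]
print("plane slope x,y,z0",c,len(t))
ok=lambda G:np.linalg.norm(G-np.array([.5385,-.0045]),axis=2)<.047
g=((S<40)&(V>80)&(V<210)&ok(G)).astype(np.uint8)
print(cv2.fitEllipse(max(cv2.findContours(g,cv2.RETR_EXTERNAL,cv2.CHAIN_APPROX_NONE)[0],key=len)))
E
```

```text
exp centre top face (np.float64(313.65986121206686), np.float64(162.0482650165127)) tip exp (np.float64(313.31078122885606), np.float64(195.49241810662514))
387 [0.5402 0.0017 0.249 ] [ 0.5038 -0.038   0.2363] [0.576  0.0377 0.2567]
plane slope x,y,z0 [-0.007  -0.0083  0.2516] 255
((312.0280456542969, 163.11228942871094), (18.16977310180664, 30.538942337036133), 97.77434539794922)
```

```bash
python3 -m crank '[[[0,0.0009,0.03],0],[[0,0.0009,0.06],0],[[0,0.0009,0.085],0],[[0,0.0009,0.1],0],[[0,0.0009,0.11],0],[[0,0.0009,0.117],0],[[0,0.0009,0.121],0],[[0,0.0009,0.121],0]]'
python3 - <<'E'
from h import *
snap("side","s6");go((.6128,-.0045,.10),0);crop("s6",240,140,160,120,5);print(r.get_state()["moment"])
E
```

```text
clock: 22.88
tool_pos: [0.6132, -0.0049, 0.1207]
tcp_rot: [3.137, -0.003, 0.002]
contact_force: [0.6, -0.9, -0.7]
gripper_width: 0.0098
clk 22.93 tcp [ 0.6133 -0.005   0.1209] yaw 0.1 w 0.0101 F [ 0.1 -0.4 -0.7] -> shift [-0.6 -0.6 20.9] mm turn 0.1 q6 1.38
[-0.04166823 -0.05358203 -0.01392168]
```

View pics/s6_c240_140.png

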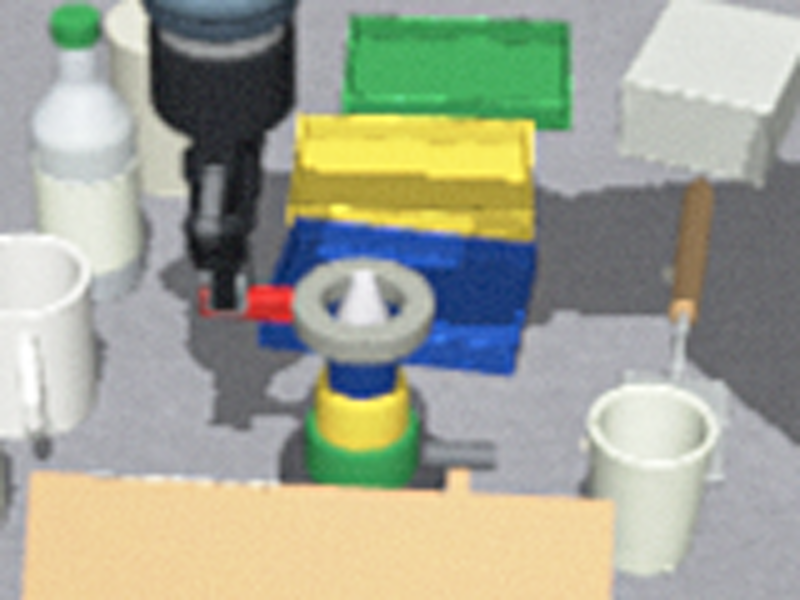

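The ring is centred over the nose at (364,305). I continue down in small steps, watching the force.

```bash
python3 -m crank '[[[-0.0005,-0.0005,0.004],0],[[-0.0005,-0.0005,0.008],0],[[-0.0005,-0.0005,0.012],0],[[-0.0005,-0.0005,0.016],0],[[-0.0005,-0.0005,0.016],0]]'

```

```text
clock: 23.55
tool_pos: [0.6125, -0.0045, 0.1044]
tcp_rot: [3.137, -0.003, 0.002]
contact_force: [-0.0, -0.4, -1.7]
gripper_width: 0.0099
```

```bash
python3 -m crank '[[[0,0,0.004],0],[[0,0,0.008],0],[[0,0,0.012],0],[[0,0,0.016],0],[[0,0,0.018],0],[[0,0,0.018],0]]'
python3 -m crank '[[[0,0,0.002],0],[[0,0,0.004],0],[[0,0,0.006],0],[[0,0,0.008],0],[[0,0,0.008],0]]'

```

```text
clock: 24.3
tool_pos: [0.6125, -0.0046, 0.0861]
tcp_rot: [3.137, -0.002, 0.002]
contact_force: [-0.4, -0.2, -1.7]
gripper_width: 0.0104
clock: 24.92
tool_pos: [0.6129, -0.0046, 0.0796]
tcp_rot: [3.137, -0.003, 0.002]
contact_force: [-1.6, 0.8, 9.9]
gripper_width: 0.0099
```

```bash
python3 - <<'E'
from h import *
snap("side","s7");go((.6128,-.0045,.10),0);crop("s7",270,160,100,80,8)
E
```

```text
clk 24.98 tcp [ 0.6129 -0.0046  0.0796] yaw 0.1 w 0.0100 F [-1.2  0.1  8. ] -> shift [ -0.   -0.  -20.4] mm turn 0.1 q6 1.38
```

View pics/s7_c270_160.png

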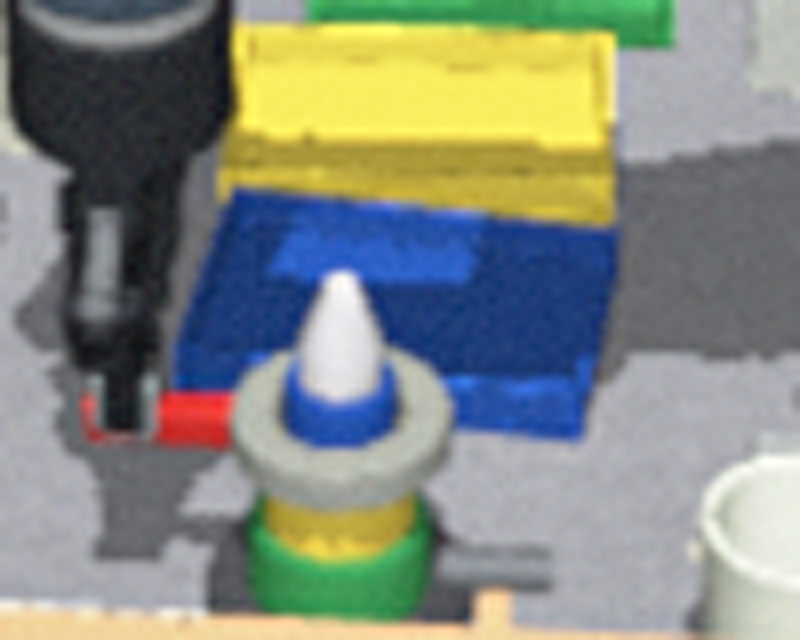

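Red has stopped on yellow: the yellow band is just below it and blue stands through the bore. I release it to confirm.

```bash
python3 -m crank '[[[0,0,-0.001],0],[[0,0,-0.001],0],[[0,0,-0.001],0],[[0,0,-0.001],0],[[0,0,-0.001],0]]' 135
python3 - <<'E'
from h import *
p,d,E=snap("side","s8");go((.6128,-.0045,.0815),0);crop("s8",270,160,100,80,8)
G=grid("side",p.shape[:2],.09,E);S=cv2.cvtColor(p,cv2.COLOR_RGB2HSV)[...,1]
m=(np.linalg.norm(G-np.array([.5385,-.0045]),axis=2)<.05)
q=np.array([dep("side",d,u,v,E) for v,u in zip(*np.where(m&(S<40)&(d>0)))])
q=q[(np.linalg.norm(q[:,:2]-[.5395,-.003],axis=1)>.026)&(np.linalg.norm(q[:,:2]-[.5395,-.003],axis=1)<.037)&(q[:,2]>.03)]
print("ring top z median",np.median(q[:,2]),len(q))
E
```

```text
clock: 25.6
tool_pos: [0.6129, -0.0046, 0.0804]
tcp_rot: [3.137, -0.003, 0.002]
contact_force: [0.2, 0.7, 0.5]
gripper_width: 0.04
clk 25.65 tcp [ 0.6129 -0.0046  0.0805] yaw 0.1 w 0.0401 F [ 0.4 -0.2 -0.2] -> shift [-0.1 -0.1 -1. ] mm turn 0.1 q6 1.38
ring top z median 0.09108739144013905 204
```

View pics/s8_c270_160.png

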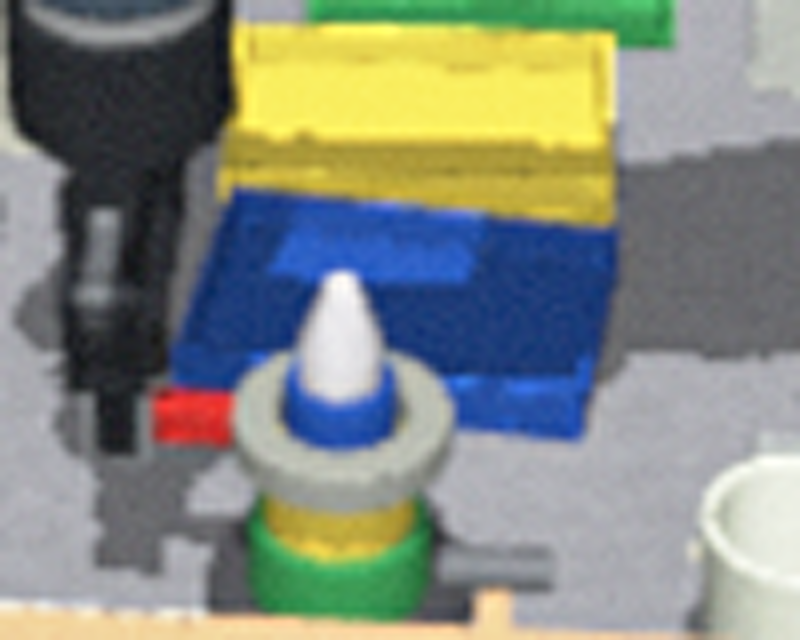

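Red is free and rests on yellow (top face 91 mm, 90 expected). I regrip and lift it straight up.

```bash
python3 -m crank '[[[0,0,0],0],[[0,0,0],0],[[0,0,0],0],[[0,0,0],0],[[0,0,0],0],[[0,0,0],0]]' 255
python3 -m crank '[[[0,0,-0.004],0],[[0,0,-0.01],0],[[0,0,-0.02],0],[[0,0,-0.04],0],[[0,0,-0.06],0],[[0,0,-0.09],0],[[0,0,-0.12],0],[[0,0,-0.15],0],[[0,0,-0.15],0]]'
python3 - <<'E'
from h import *
snap("side","s9");go((.6128,-.30,.20),2.8);crop("s9",200,80,250,180,3)
# trays from top cam, colour masks
np.set_printoptions(precision=4,suppress=True)
p,d,E=load("top0")
h=cv2.cvtColor(p,cv2.COLOR_RGB2HSV).astype(int);H,S=h[...,0],h[...,1]
for n,m in dict(blue=(H>100)&(H<125)&(S>120),yellow=(H>20)&(H<35)&(S>120),green=(H>45)&(H<80)&(S>100)).items():
    for z in (.022,0):
        G=grid("top",p.shape[:2],z,E)
        k=(m&(G[...,1]<-.08)&(G[...,0]<.64)).astype(np.uint8);c=max(cv2.findContours(k,cv2.RETR_EXTERNAL,cv2.CHAIN_APPROX_NONE)[0],key=len)
        print(n,z,cv2.minAreaRect((G[c[:,0,1],c[:,0,0]]*1000).astype(np.float32)))
E
```

```text
clock: 26.4
tool_pos: [0.6129, -0.0046, 0.0805]
tcp_rot: [3.137, -0.003, 0.002]
contact_force: [-0.3, 0.0, 1.2]
gripper_width: 0.0096
clock: 27.52
tool_pos: [0.614, -0.0041, 0.2341]
tcp_rot: [3.135, -0.01, 0.002]
contact_force: [0.4, -0.6, -2.4]
gripper_width: 0.0098
clk 27.57 tcp [ 0.613  -0.004   0.2319] yaw 0.1 w 0.0100 F [-0.5 -0.4 -2.4] -> shift [ -1.  295.8  33.5] mm turn -2.7 q6 1.38
blue 0.022 ((283.9828186035156, -1056.7431640625), (88.63536071777344, 644.595703125), 84.80757141113281)
blue 0 ((284.520751953125, -1073.231201171875), (90.03160858154297, 654.7494506835938), 84.80757141113281)
yellow 0.022 ((531.9459228515625, -293.1570129394531), (153.5613555908203, 113.03980255126953), 3.4863877296447754)
yellow 0 ((536.3897094726562, -297.61663818359375), (155.98031616210938, 114.8204345703125), 3.486391544342041)
green 0.022 ((512.5364379882812, -423.9231872558594), (151.84063720703125, 113.13926696777344), 3.823354721069336)
green 0 ((516.6744384765625, -430.4426574707031), (154.23243713378906, 114.92145538330078), 3.8233537673950195)
```

View pics/s9_c200_80.png

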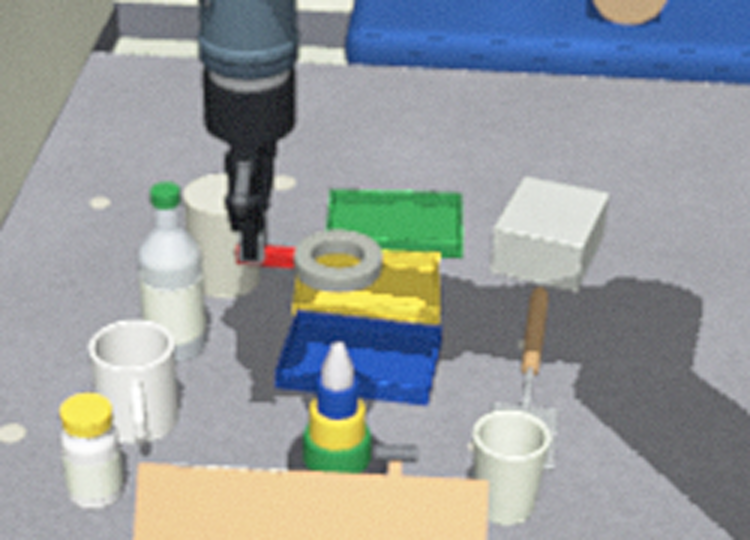

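Red is held level, reading yellow. I carry it to the yellow tray with ring centre (0.508,−0.297) and tang +x at 3°, so TCP goes to (0.582,−0.293).

```bash
python3 - <<'E'
from h import *
go((.5822,-.2928,.10),3)
E
python3 -m crank '[[[0,0.04,0],0],[[-0.005,0.09,0],-1],[[-0.01,0.14,0],-2],[[-0.02,0.19,0],-3],[[-0.025,0.24,0],-3],[[-0.0308,0.2885,0],-3],[[-0.0308,0.2885,0.03],-3],[[-0.0308,0.2885,0.07],-3],[[-0.0308,0.2885,0.11],-3],[[-0.0308,0.2885,0.13],-3],[[-0.0308,0.2885,0.13],-3]]'
python3 - <<'E'
from h import *
snap("side","s10");snap("top","t10");go((.5822,-.2928,.012),3);crop("s10",260,80,150,120,5);crop("t10",330,150,140,110,5)
E
```

```text
clk 27.57 tcp [ 0.613  -0.004   0.2319] yaw 0.1 w 0.0100 F [-0.5 -0.4 -2.4] -> shift [-32.2 288.  133.3] mm turn -2.9 q6 1.38
clock: 28.95
tool_pos: [0.5814, -0.2917, 0.0995]
tcp_rot: [3.141, -0.0, 0.054]
contact_force: [0.1, -0.5, -1.1]
gripper_width: 0.01
clk 29.05 tcp [ 0.5834 -0.2931  0.103 ] yaw 3.1 w 0.0100 F [ 0.9 -1.   0.1] -> shift [-1.7 -0.9 91. ] mm turn 0.1 q6 0.88
```

View pics/s10_c260_80.png

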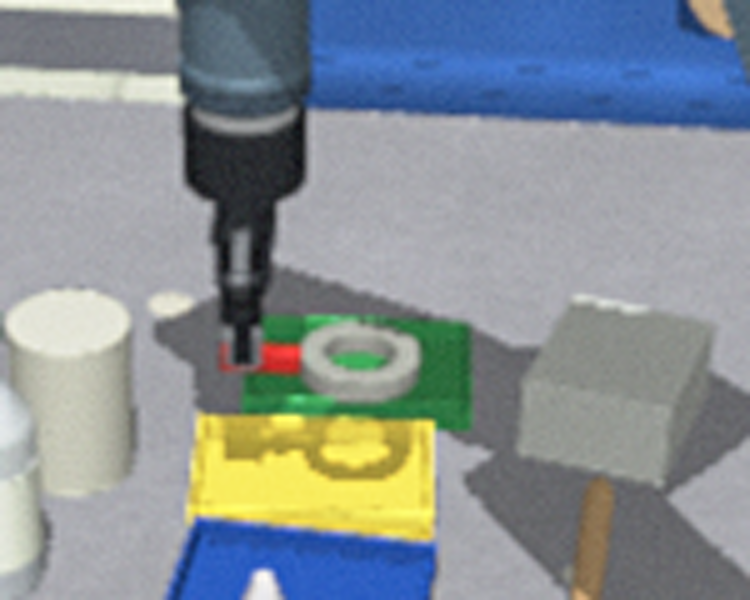

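View pics/t10_c330_150.png

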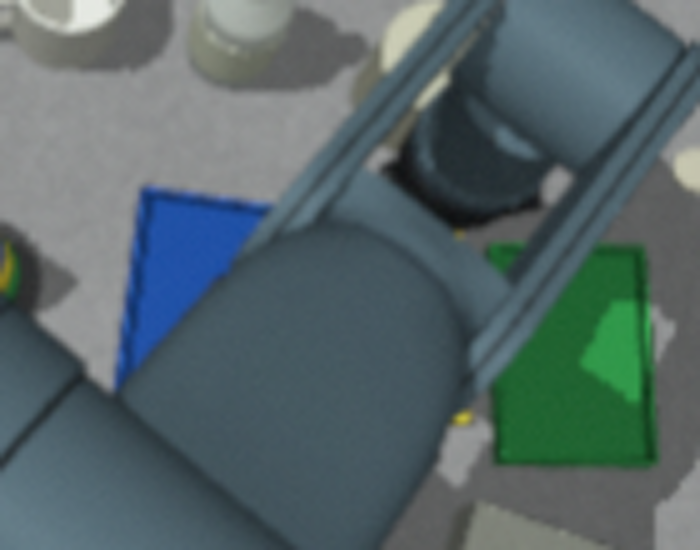

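```bash
python3 -m crank '[[[-0.0017,-0.0005,0.03],0],[[-0.0017,-0.0005,0.06],0],[[-0.0017,-0.0005,0.075],0],[[-0.0017,-0.0005,0.083],0],[[-0.0017,-0.0005,0.089],0],[[-0.0017,-0.0005,0.092],0],[[-0.0017,-0.0005,0.092],0]]'
python3 - <<'E'
from h import *
snap("side","s11");go((.5822,-.2928,.0105),3);crop("s11",260,80,150,120,5)
E
```

```text
clock: 29.92
tool_pos: [0.5825, -0.2934, 0.0114]
tcp_rot: [3.136, -0.006, 0.055]
contact_force: [-0.4, -0.0, -1.0]
gripper_width: 0.01
clk 29.98 tcp [ 0.5825 -0.2934  0.0115] yaw 3.1 w 0.0095 F [ 0.2  1.2 -0.5] -> shift [-0.3 -0.6  1. ] mm turn 0.1 q6 0.88
```

View pics/s11_c260_80.png

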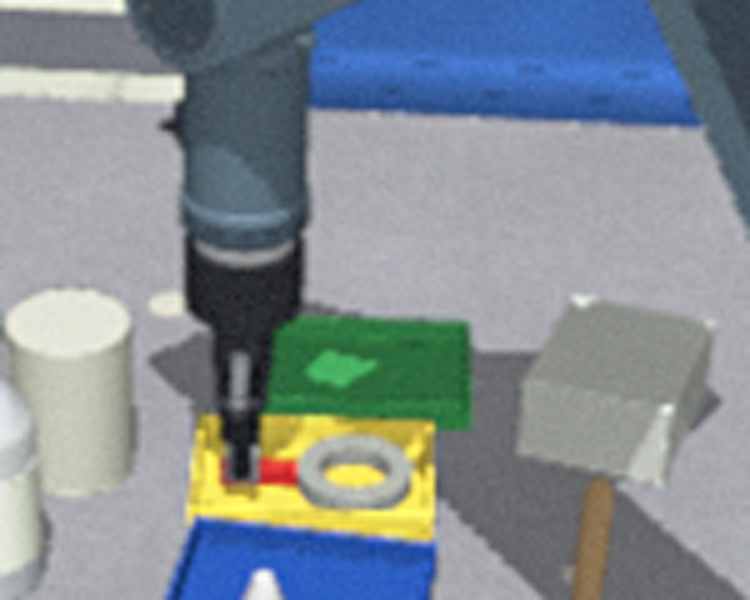

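```bash
python3 -m crank '[[[0,0,0.001],0],[[0,0,0.0015],0],[[0,0,0.0015],0]]'
python3 -m crank '[[[0,0,0],0],[[0,0,0],0],[[0,0,0],0],[[0,0,-0.01],0],[[0,0,-0.04],0],[[0,0,-0.09],0],[[0,0,-0.14],0],[[0,0,-0.19],0],[[0,0,-0.24],0],[[0,0,-0.25],0]]' 145
python3 - <<'E'
from h import *
snap("side","s12");go((.5656,.2297,.25),187.4);crop("s12",260,80,150,120,5)
snap("wrist","w12")
E
```

```text
clock: 30.35
tool_pos: [0.5828, -0.2935, 0.0106]
tcp_rot: [3.135, -0.007, 0.055]
contact_force: [-0.6, 1.2, 4.0]
gripper_width: 0.0104
clock: 31.6
tool_pos: [0.5825, -0.2931, 0.2664]
tcp_rot: [3.13, -0.014, 0.055]
contact_force: [0.9, -0.0, -0.1]
gripper_width: 0.0368
clk 31.65 tcp [ 0.5822 -0.2928  0.2654] yaw 3.1 w 0.0368 F [-0.  -0.3  1.4] -> shift [  11.8 -522.8    9.8] mm turn 175.7 q6 0.88
```

View pics/s12_c260_80.png

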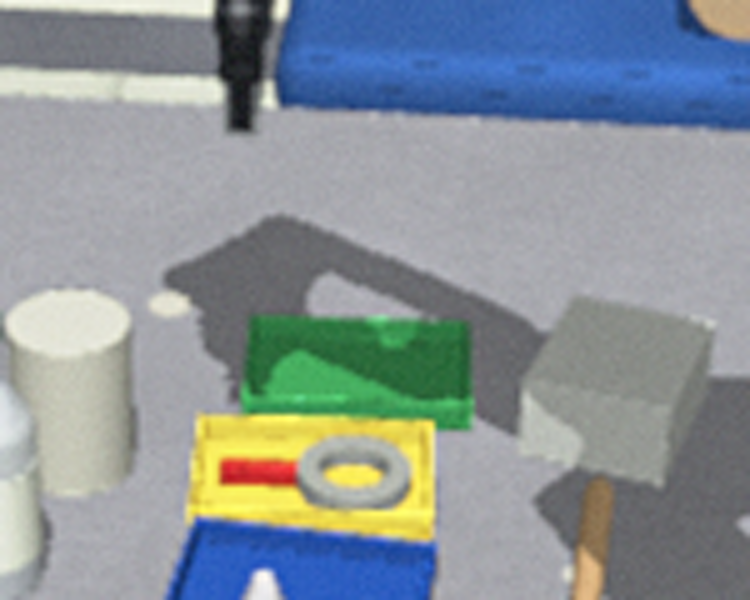

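Red lies flat in the yellow tray (355,470 in the crop). Next is white, with a look from above on the way.

```bash
python3 -m crank '[[[0,-0.05,0],-10],[[0,-0.1,0],-20],[[0,-0.15,0],-30],[[-0.005,-0.2,0],-40],[[-0.01,-0.26,0],-50],[[-0.015,-0.32,0],-60],[[-0.017,-0.37,0],-70],[[-0.017,-0.42,0],-80],[[-0.017,-0.4645,0],-90],[[-0.017,-0.4645,0],-90],[[-0.017,-0.4645,0],-90]]'
python3 - <<'E'
from h import *
np.set_printoptions(precision=4,suppress=True)
p,d,E=snap("wrist","w13")
o,c=rings("wrist",p,E)
for k in o: print(k,o[k])
for k in c: print(k)
go((.5656,.2297,.15),187.4)
E
```

```text
clock: 33.08
tool_pos: [0.5385, 0.1701, 0.257]
tcp_rot: [3.135, 0.009, 1.624]
contact_force: [0.3, -0.8, 0.5]
gripper_width: 0.037
white (array([0.5571, 0.2568]), [10.582914352416992, 49.626155853271484], np.int32(376))
purple (array([0.5065, 0.3287]), [13.291999816894531, 49.3387336730957], np.int32(564))
(array([0.6169, 0.2705]), np.float64(0.03696250394640454))
(array([0.4458, 0.3221]), np.float64(0.03656240033592586))
clk 33.12 tcp [0.5388 0.1696 0.2574] yaw 93.0 w 0.0365 F [ 0.4 -0.7  0.9] -> shift [ 59.6  29.2 107.1] mm turn -94.4 q6 0.06
```

View pics/w13.png

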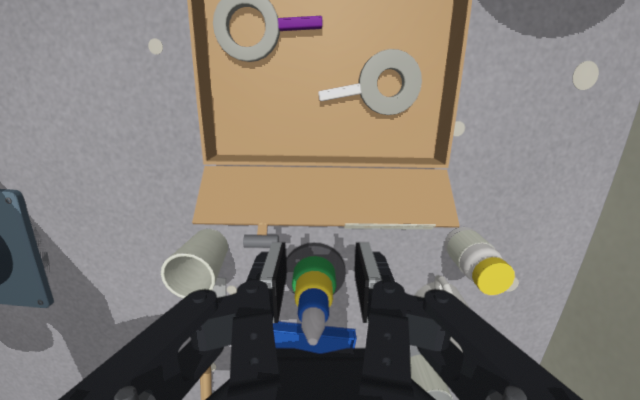

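White has been knocked: its centre is now (0.617,0.2705) and its tang points at 193°. I regrasp from that.

```bash
python3 - <<'E'
from h import *
go((.5468,.2544,.12),193)
E
```

```text
clk 33.12 tcp [0.5388 0.1696 0.2574] yaw 93.0 w 0.0365 F [ 0.4 -0.7  0.9] -> shift [ 85.6  11.5 136.7] mm turn -100.0 q6 0.06
```

```bash
python3 -m crank '[[[0.01,0,0],-10],[[0.03,0.005,0.02],-20],[[0.05,0.01,0.04],-30],[[0.07,0.011,0.06],-40],[[0.085,0.0115,0.08],-50],[[0.0856,0.0115,0.1],-60],[[0.0856,0.0115,0.12],-70],[[0.0856,0.0115,0.1367],-80],[[0.0856,0.0115,0.1367],-90],[[0.0856,0.0115,0.1367],-100],[[0.0856,0.0115,0.1367],-100],[[0.0856,0.0115,0.1367],-100]]' 135
python3 - <<'E'
from h import *
go((.5468,.2544,.010),193)
E
```

```text
clock: 34.62
tool_pos: [0.5471, 0.2535, 0.1199]
tcp_rot: [-3.131, 0.005, -2.919]
contact_force: [0.1, -1.0, -1.0]
gripper_width: 0.0401
clk 34.62 tcp [0.5471 0.2535 0.1199] yaw -167.3 w 0.0401 F [ 0.1 -1.  -1. ] -> shift [  0.7   2.1 109.9] mm turn -0.3 q6 -1.53
```

```bash
python3 -m crank '[[[0,0.001,0.04],0],[[0,0.0015,0.08],0],[[0.0005,0.002,0.1],0],[[0.0005,0.002,0.11],0],[[0.0005,0.002,0.11],0],[[0.0005,0.002,0.11],0]]'
python3 -m crank '[[[0,0,0],0],[[0,0,0],0],[[0,0,0],0],[[0,0,0],0],[[0,0,0],0],[[0,0,0],0],[[0,0,0],0]]' 255
python3 -m crank '[[[0,0,-0.01],0],[[0,0,-0.03],0],[[0,0,-0.06],0],[[0,0,-0.1],0],[[0,0,-0.15],0],[[0,0,-0.2],0],[[0,0,-0.23],0],[[0,0,-0.23],0],[[0,0,-0.23],0]]'
python3 - <<'E'
from h import *
snap("side","s14");go((.4643,-.0045,.24),180);crop("s14",200,130,250,180,3)
E
```

```text
clock: 35.38
tool_pos: [0.5479, 0.2546, 0.011]
tcp_rot: [-3.131, 0.007, -2.92]
contact_force: [-0.4, 0.1, -0.5]
gripper_width: 0.0403
clock: 36.25
tool_pos: [0.5488, 0.2548, 0.0123]
tcp_rot: [-3.131, 0.01, -2.92]
contact_force: [-0.5, 0.8, 6.2]
gripper_width: 0.0095
clock: 37.38
tool_pos: [0.5452, 0.2564, 0.2411]
tcp_rot: [-3.131, 0.008, -2.92]
contact_force: [0.0, -0.6, -1.8]
gripper_width: 0.0095
clk 37.42 tcp [0.545  0.2564 0.2405] yaw -167.3 w 0.0094 F [ 0.2 -0.6 -1.9] -> shift [ 136.1 -236.7    2.1] mm turn 12.7 q6 -1.53
```

View pics/s14_c200_130.png

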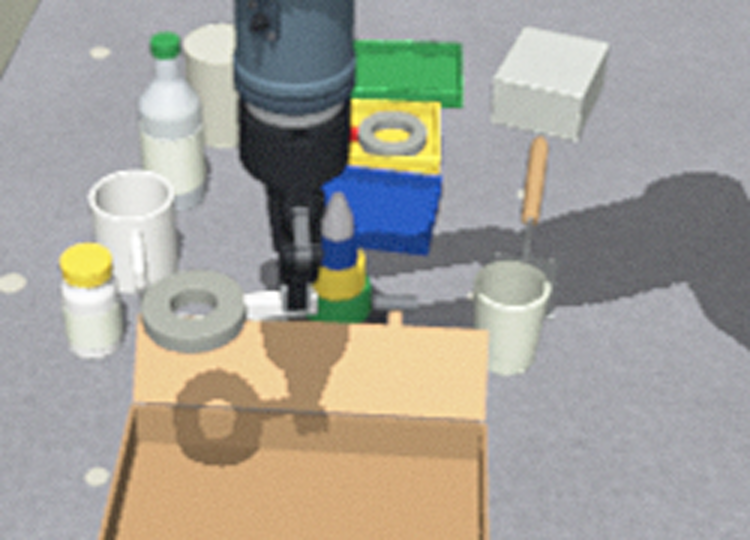

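White is held level. It sits 70 mm from the TCP, so TCP goes to (0.4685,−0.0045) at yaw 180.

```bash
python3 -m crank '[[[0.02,-0.04,0],2],[[0.04,-0.08,0],4],[[0.065,-0.12,0],6],[[0.09,-0.16,0],8],[[0.11,-0.2,0],10],[[0.128,-0.23,0],12],[[0.132,-0.2377,0],12.7],[[0.132,-0.2377,0],12.7],[[0.132,-0.2377,0],12.7],[[0.132,-0.2377,0],12.7]]'
python3 - <<'E'
from h import *
np.set_printoptions(precision=4,suppress=True)
p,d,E=snap("side","s15");go((.4685,-.0045,.16),180);crop("s15",200,100,250,180,3)
z=r.get_state()["tool_pos"][2]
h=cv2.cvtColor(p,cv2.COLOR_RGB2HSV).astype(int);S=h[...,1]
G=grid("side",p.shape[:2],z+.0085,E);pts=[]
for v,u in zip(*np.where((np.linalg.norm(G-np.array([.5385,-.0045]),axis=2)<.06)&(S<40)&(d>0))):
    q=dep("side",d,u,v,E)
    if q[2]>.21 and np.linalg.norm(q[:2]-[.5385,-.0045])<.05: pts.append(q)
pts=np.array(pts);print(len(pts),"x range",pts[:,0].min(),pts[:,0].max(),"y",pts[:,1].min(),pts[:,1].max(),"z",pts[:,2].max())
E
```

```text
clock: 38.67
tool_pos: [0.4686, -0.0036, 0.2419]
tcp_rot: [-3.133, 0.008, -3.14]
contact_force: [0.7, 0.4, -0.8]
gripper_width: 0.0099
clk 38.73 tcp [ 0.4686 -0.0037  0.242 ] yaw -179.9 w 0.0098 F [-0.7 -0.2 -1.8] -> shift [ 0.7 -0.1 82. ] mm turn 0.1 q6 -1.81
503 x range 0.4886844629547671 0.5787012280508008 y -0.0395326285556552 0.0387848999582201 z 0.25504344845248506
```

View pics/s15_c200_100.png

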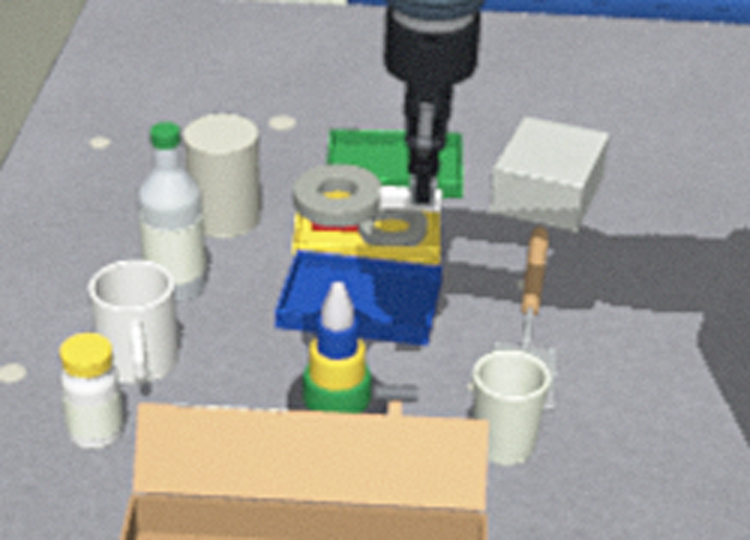

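```bash
python3 -m crank '[[[0.001,0,0.03],0],[[0.0015,0,0.06],0],[[0.0017,0,0.085],0],[[0.0017,0,0.1],0],[[0.0017,0,0.11],0],[[0.0017,0,0.115],0],[[0.0017,0,0.115],0],[[0.0017,0,0.115],0]]'
python3 - <<'E'
from h import *
snap("side","s16");go((.4675,-.0045,.112),180);crop("s16",270,150,100,80,8)
E
```

```text
clock: 39.72
tool_pos: [0.4683, -0.0048, 0.1276]
tcp_rot: [-3.133, 0.009, -3.14]
contact_force: [0.8, 1.0, -1.2]
gripper_width: 0.01
clk 39.77 tcp [ 0.4683 -0.0048  0.1276] yaw -179.9 w 0.0096 F [ 0.8 -0.7 -1.6] -> shift [ 1.   0.5 15.6] mm turn 0.1 q6 -1.81
```

View pics/s16_c270_150.png

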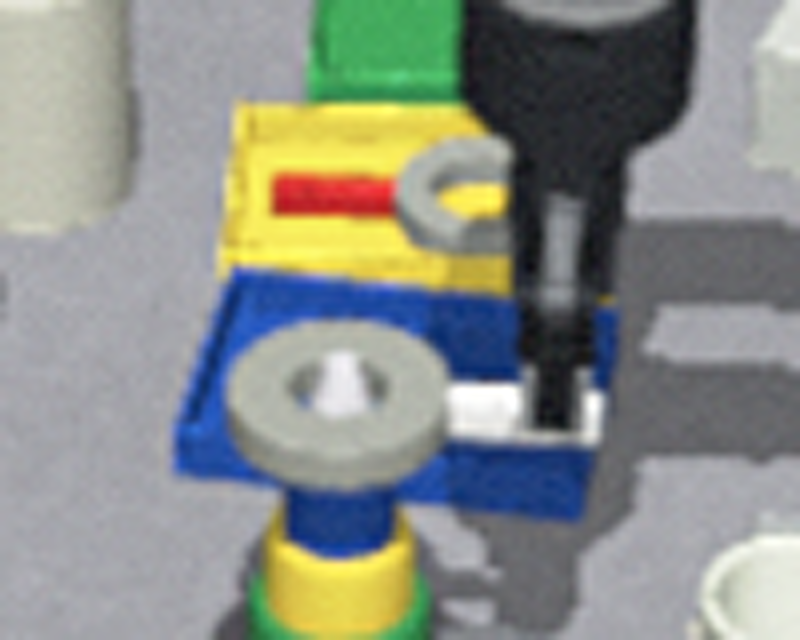

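The ring's centre at 337.5 is about 1 mm left of the cone axis at 342, so I shift 1 mm and go down.

```bash
python3 -m crank '[[[0.001,0,0.002],0],[[0.0015,0.0003,0.005],0],[[0.0015,0.0003,0.009],0],[[0.0015,0.0003,0.013],0],[[0.0015,0.0003,0.016],0],[[0.0015,0.0003,0.018],0],[[0.0015,0.0003,0.018],0]]'
python3 - <<'E'
from h import *
snap("side","s17");go((.4675,-.0045,.112),180);crop("s17",270,150,100,80,8)
E
```

```text
clock: 40.65
tool_pos: [0.4666, -0.0047, 0.1101]
tcp_rot: [-3.133, 0.009, -3.14]
contact_force: [-4.9, 0.4, 8.6]
gripper_width: 0.0095
clk 40.70 tcp [ 0.4666 -0.0046  0.1101] yaw -179.9 w 0.0099 F [-4.9 -0.2  7.6] -> shift [-0.9  0.1 -1.9] mm turn 0.1 q6 -1.81
```

View pics/s17_c270_150.png

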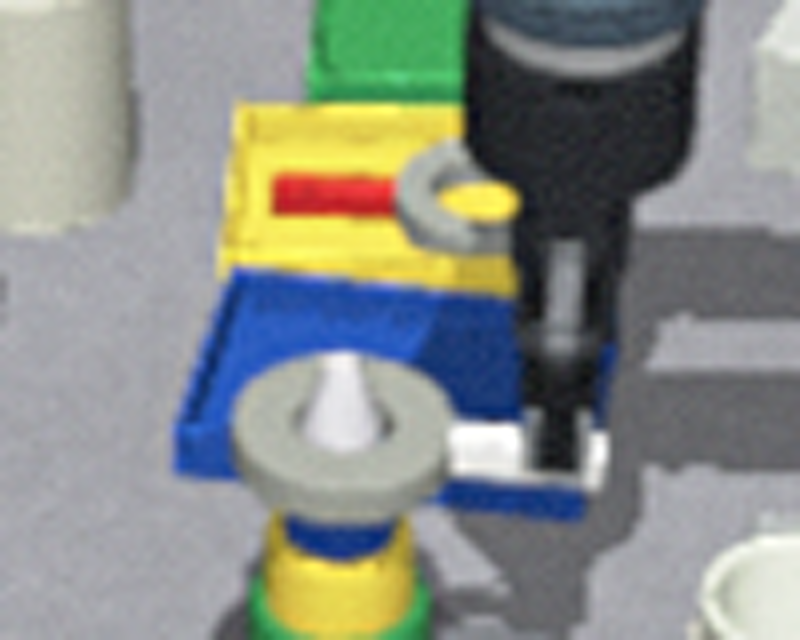

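White has stopped on blue at 112 mm. I let go and check.

```bash
python3 -m crank '[[[0,0,-0.001],0],[[0,0,-0.001],0],[[0,0,-0.001],0],[[0,0,-0.001],0],[[0,0,-0.001],0]]' 135
python3 - <<'E'
from h import *
p,d,E=snap("side","s18");go((.4675,-.0045,.1115),180);crop("s18",270,150,100,80,8)
G=grid("side",p.shape[:2],.12,E);S=cv2.cvtColor(p,cv2.COLOR_RGB2HSV)[...,1]
m=(np.linalg.norm(G-np.array([.5385,-.0045]),axis=2)<.05)
q=np.array([dep("side",d,u,v,E) for v,u in zip(*np.where(m&(S<40)&(d>0)))])
k=np.linalg.norm(q[:,:2]-[.5395,-.003],axis=1);q=q[(k>.02)&(k<.036)&(q[:,2]>.03)]
print("ring top z median",np.median(q[:,2]),len(q))
E
```

```text
clock: 41.32
tool_pos: [0.4666, -0.0046, 0.111]
tcp_rot: [-3.133, 0.009, -3.14]
contact_force: [-0.7, 0.3, -0.1]
gripper_width: 0.0404
clk 41.38 tcp [ 0.4666 -0.0046  0.1111] yaw -179.9 w 0.0404 F [ 0.5 -0.2 -0.2] -> shift [-0.9  0.1 -0.4] mm turn 0.1 q6 -1.81
ring top z median 0.12196667144167905 260
```

View pics/s18_c270_150.png

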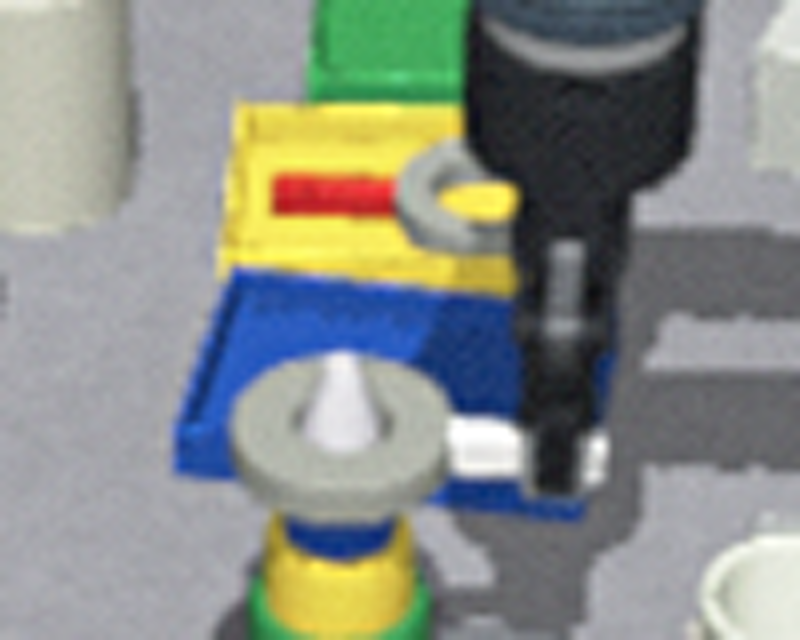

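White reads blue (top face 122 mm; 120 expected). I regrip, lift and take it to the blue tray.

```bash
python3 -m crank '[[[0,0,0],0],[[0,0,0],0],[[0,0,0],0],[[0,0,0],0],[[0,0,0],0],[[0,0,0],0]]' 255
python3 -m crank '[[[0,0,-0.004],0],[[0,0,-0.01],0],[[0,0,-0.02],0],[[0,0,-0.04],0],[[0,0,-0.06],0],[[0,0,-0.09],0],[[0,0,-0.11],0],[[0,0,-0.11],0],[[0,0,-0.11],0]]'
python3 - <<'E'
from h import *
go((.4836,-.1641,.10),175.3)
E
```

```text
clock: 42.12
tool_pos: [0.4665, -0.0046, 0.1111]
tcp_rot: [-3.133, 0.009, -3.14]
contact_force: [-0.3, 0.4, 1.1]
gripper_width: 0.0099
clock: 43.25
tool_pos: [0.4651, -0.0035, 0.2205]
tcp_rot: [-3.133, 0.008, -3.14]
contact_force: [0.5, -0.5, -1.2]
gripper_width: 0.0099
clk 43.25 tcp [ 0.4651 -0.0035  0.2205] yaw -179.9 w 0.0099 F [ 0.5 -0.5 -1.2] -> shift [ -17.3 -159.5  122.1] mm turn 4.8 q6 -1.81
```

```bash
python3 -m crank '[[[-0.004,-0.04,0],1],[[-0.008,-0.09,0],3],[[-0.012,-0.13,0],4],[[-0.017,-0.1595,0],4.8],[[-0.017,-0.1595,0.01],4.8],[[-0.017,-0.1595,0.04],4.8],[[-0.017,-0.1595,0.08],4.8],[[-0.017,-0.1595,0.12],4.8],[[-0.017,-0.1595,0.14],4.8],[[-0.017,-0.1595,0.15],4.8],[[-0.017,-0.1595,0.15],4.8]]'
python3 - <<'E'
from h import *
snap("side","s19");go((.4836,-.1641,.012),175.3);crop("s19",260,100,150,120,5)
E
```

```text
clock: 44.62
tool_pos: [0.483, -0.1635, 0.0713]
tcp_rot: [-3.134, 0.007, 3.06]
contact_force: [-0.0, 0.3, -1.2]
gripper_width: 0.0104
clk 44.67 tcp [ 0.4836 -0.1639  0.0721] yaw 175.3 w 0.0098 F [-0.5 -0.9 -1. ] -> shift [ 0.5  0.3 60.1] mm turn 0.0 q6 -2.03
```

View pics/s19_c260_100.png

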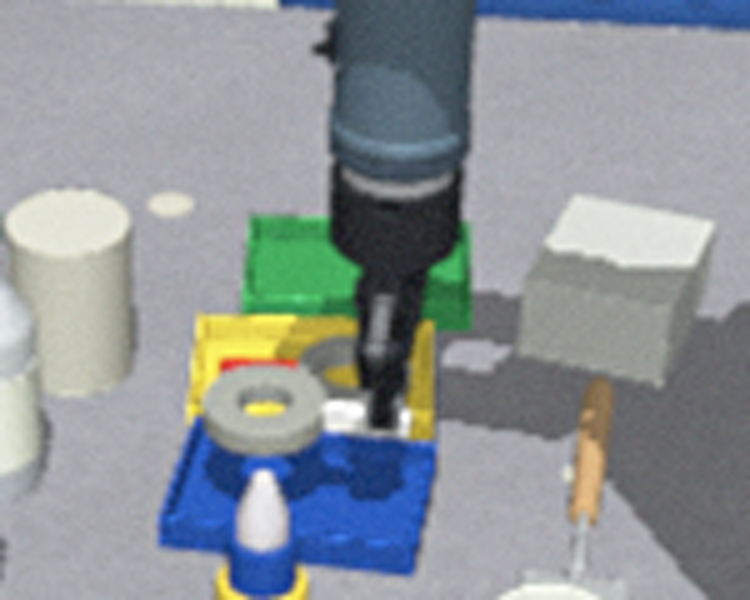

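```bash
python3 -m crank '[[[0.0005,0,0.025],0],[[0.0005,0,0.04],0],[[0.0005,0,0.05],0],[[0.0005,0,0.057],0],[[0.0005,0,0.0605],0],[[0.0005,0,0.0605],0],[[0.0005,0,0.0615],0]]'
python3 - <<'E'
from h import *
snap("side","s20");go((.4836,-.1641,.0105),175.3);crop("s20",260,100,150,120,5)
E
```

```text
clock: 45.55
tool_pos: [0.4839, -0.1646, 0.0113]
tcp_rot: [-3.133, 0.009, 3.06]
contact_force: [-2.6, 0.9, 11.6]
gripper_width: 0.0097
clk 45.60 tcp [ 0.4839 -0.1646  0.0113] yaw 175.3 w 0.0098 F [-1.7  0.1  1.9] -> shift [0.3 0.5 0.8] mm turn 0.0 q6 -2.03
```

View pics/s20_c260_100.png

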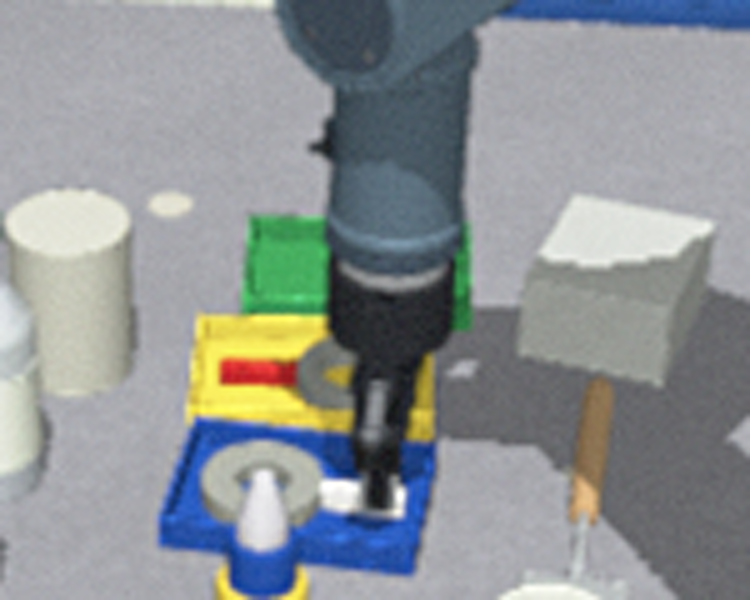

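```bash
python3 -m crank '[[[0,0,0],0],[[0,0,0],0],[[0,0,0],0],[[0,0,-0.01],0],[[0,0,-0.04],0],[[0,0,-0.09],0],[[0,0,-0.14],0],[[0,0,-0.19],0],[[0,0,-0.24],0],[[0,0,-0.25],0],[[0,0,-0.25],0]]' 145
python3 -m crank '[[[0,0.05,0],10],[[0.005,0.1,0],20],[[0.01,0.15,0],30],[[0.015,0.2,0],40],[[0.02,0.26,0],50],[[0.025,0.32,0],60],[[0.03,0.37,0],70],[[0.038,0.4127,0],80],[[0.038,0.4127,0],82],[[0.038,0.4127,0],82],[[0.038,0.4127,0],82]]' 135
python3 - <<'E'
from h import *
np.set_printoptions(precision=4,suppress=True)
p,d,E=snap("wrist","w21");snap("side","s21");crop("s21",260,100,150,120,5)
o,c=rings("wrist",p,E)
for k in o: print(k,o[k])
for k in c: print(k)
go((.5656,.2297,.15),7)
E
```

```text
clock: 46.98
tool_pos: [0.4818, -0.1623, 0.2619]
tcp_rot: [-3.133, 0.011, 3.06]
contact_force: [0.6, 1.2, -0.7]
gripper_width: 0.0367
clock: 48.35
tool_pos: [0.4771, 0.2514, 0.2565]
tcp_rot: [3.135, 0.011, 1.63]
contact_force: [-0.7, 0.7, 0.2]
gripper_width: 0.0404
purple (array([0.5062, 0.3301]), [11.587617874145508, 48.7264289855957], np.int32(400))
(array([0.4447, 0.3237]), np.float64(0.03678991137884824))
clk 48.45 tcp [0.4775 0.2513 0.2572] yaw 93.3 w 0.0401 F [-0.2  0.3  0.5] -> shift [-25.5  85.8 108.2] mm turn 86.3 q6 0.23
```

View pics/w21.png

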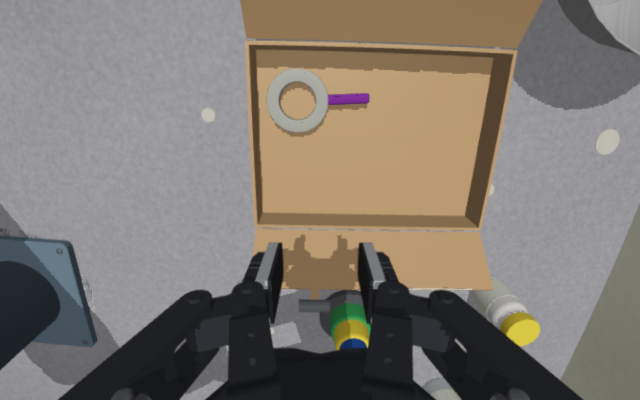

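View pics/s21_c260_100.png

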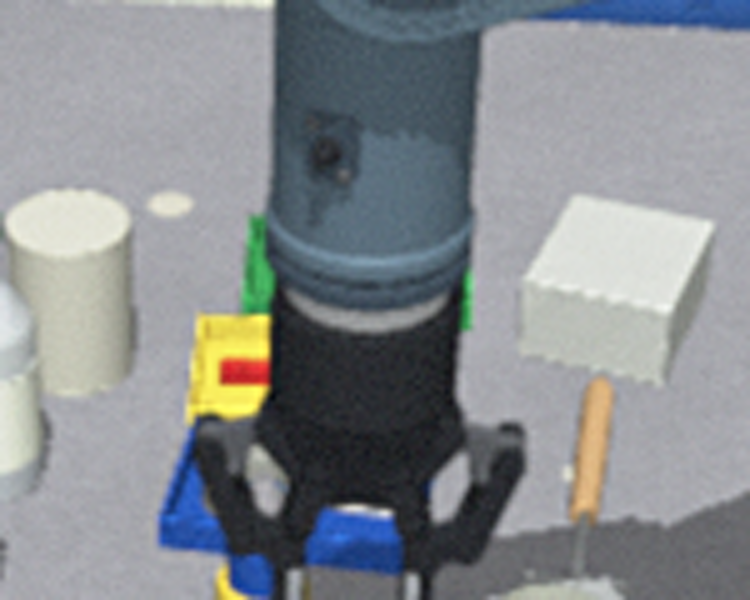

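Only purple is left in the carton, so black was not delivered. Purple centre is (0.4447,0.3237), with the tang at 6°.

```bash
python3 - <<'E'
from h import *
go((.5163,.3311,.12),6)
E
```

```text
clk 48.45 tcp [0.4775 0.2513 0.2572] yaw 93.3 w 0.0401 F [-0.2  0.3  0.5] -> shift [ 78.9  42.2 136.7] mm turn 87.3 q6 0.23
```

```bash
python3 -m crank '[[[0.01,0.005,0],10],[[0.02,0.01,0.02],20],[[0.03,0.015,0.04],30],[[0.04,0.02,0.06],40],[[0.05,0.03,0.08],50],[[0.06,0.035,0.10],60],[[0.07,0.04,0.12],70],[[0.0789,0.0422,0.1367],80],[[0.0789,0.0422,0.1367],87.3],[[0.0789,0.0422,0.1367],87.3],[[0.0789,0.0422,0.1367],87.3]]'
python3 - <<'E'
from h import *
go((.5163,.3311,.010),6)
E
```

```text
clock: 49.82
tool_pos: [0.5167, 0.3307, 0.1203]
tcp_rot: [3.131, -0.008, 0.107]
contact_force: [-0.9, 0.7, -0.1]
gripper_width: 0.0399
clk 49.83 tcp [0.5167 0.3307 0.1203] yaw 6.1 w 0.0399 F [-0.9  0.7 -0.1] -> shift [ -1.2  -1.7 110.3] mm turn 0.1 q6 1.87
```

```bash
python3 -m crank '[[[0,-0.001,0.04],0],[[-0.0005,-0.0015,0.08],0],[[-0.001,-0.0017,0.1],0],[[-0.0012,-0.0017,0.11],0],[[-0.0012,-0.0017,0.11],0],[[-0.0012,-0.0017,0.11],0]]'
python3 -m crank '[[[0,0,0],0],[[0,0,0],0],[[0,0,0],0],[[0,0,0],0],[[0,0,0],0],[[0,0,0],0],[[0,0,0],0]]' 255
python3 -m crank '[[[0,0,-0.01],0],[[0,0,-0.03],0],[[0,0,-0.06],0],[[0,0,-0.1],0],[[0,0,-0.15],0],[[0,0,-0.2],0],[[0,0,-0.23],0],[[0,0,-0.23],0],[[0,0,-0.23],0]]'
python3 - <<'E'
from h import *
snap("side","s22");go((.6118,-.0045,.24),0);crop("s22",200,130,250,180,3)
E
```

```text
clock: 50.58
tool_pos: [0.5173, 0.3314, 0.0116]
tcp_rot: [3.131, -0.01, 0.107]
contact_force: [-0.1, 0.4, -1.4]
gripper_width: 0.0403
clock: 51.45
tool_pos: [0.5181, 0.3318, 0.0129]
tcp_rot: [3.132, -0.013, 0.107]
contact_force: [-0.7, -0.4, 5.3]
gripper_width: 0.0096
clock: 52.58
tool_pos: [0.5142, 0.3334, 0.2417]
tcp_rot: [3.131, -0.011, 0.107]
contact_force: [0.1, -0.2, -2.6]
gripper_width: 0.0097
clk 52.62 tcp [0.514  0.3333 0.241 ] yaw 6.1 w 0.0102 F [-0.9 -0.  -0.5] -> shift [ 61.  346.3   5.3] mm turn 6.1 q6 1.87
```

View pics/s22_c200_130.png

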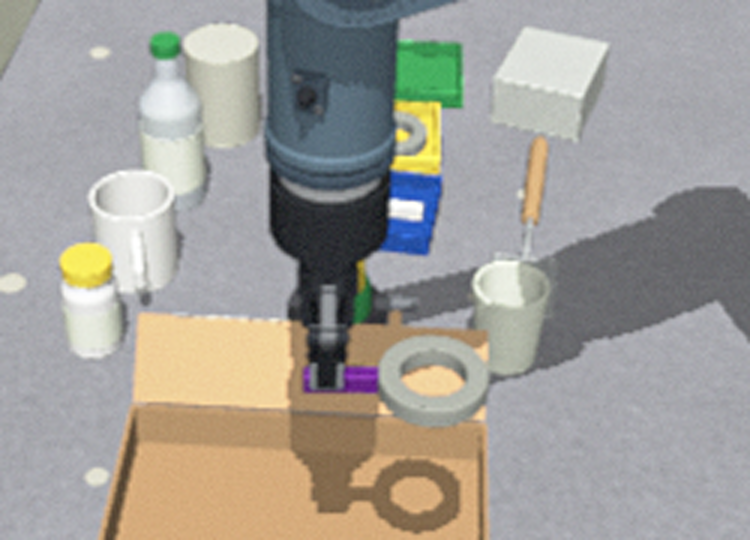

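```bash
python3 -m crank '[[[0.01,0.04,0],1],[[0.02,0.09,0],2],[[0.03,0.14,0],3],[[0.04,0.19,0],4],[[0.05,0.24,0],5],[[0.06,0.29,0],6],[[0.0615,0.33,0],6.1],[[0.0615,0.3463,0],6.1],[[0.0615,0.3463,0],6.1],[[0.0615,0.3463,0],6.1]]'
python3 - <<'E'
from h import *
snap("side","s23");go((.6123,-.0045,.155),0);crop("s23",240,110,150,120,5)
E
```

```text
clock: 53.88
tool_pos: [0.6118, -0.003, 0.2448]
tcp_rot: [3.133, -0.009, 0.002]
contact_force: [0.9, 1.0, -1.4]
gripper_width: 0.0096
clk 53.92 tcp [ 0.6118 -0.0028  0.245 ] yaw 0.1 w 0.0097 F [-0.1  0.5 -1.8] -> shift [-0.4  0.9 90. ] mm turn 0.1 q6 1.39
```

View pics/s23_c240_110.png

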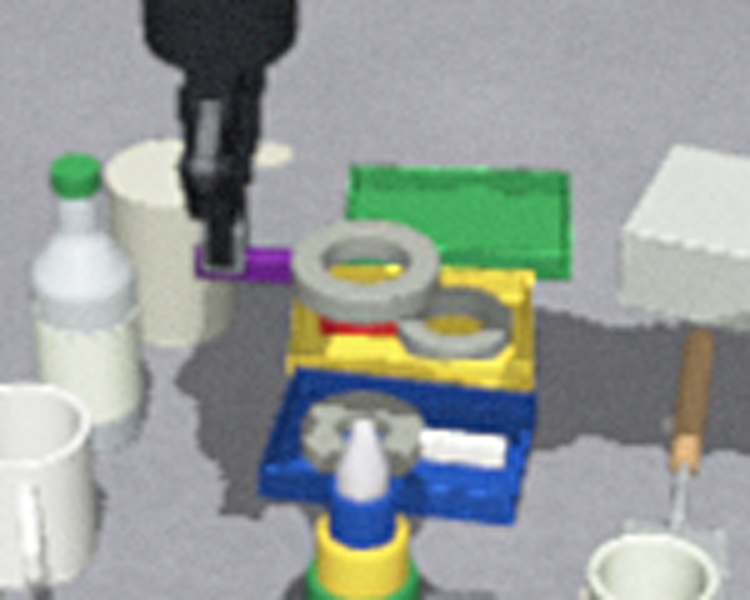

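White sits in the blue tray. Purple is centred (366 against tip 364), so I go down.

```bash
python3 -m crank '[[[0,0.0005,0.03],0],[[0,0.0009,0.06],0],[[0.0003,0.001,0.09],0],[[0.0003,0.001,0.105],0],[[0.0003,0.0012,0.115],0],[[0.0003,0.0012,0.122],0],[[0.0003,0.0012,0.122],0],[[0.0003,0.0012,0.122],0]]'
python3 - <<'E'
from h import *
snap("side","s24");go((.6125,-.0045,.105),0);crop("s24",270,150,100,80,8)
E
```

```text
clock: 54.92
tool_pos: [0.6139, -0.0052, 0.1239]
tcp_rot: [3.132, -0.011, 0.002]
contact_force: [0.8, 0.1, -1.0]
gripper_width: 0.0098
clk 54.98 tcp [ 0.6138 -0.0052  0.1239] yaw 0.1 w 0.0101 F [ 0.6 -1.  -0.5] -> shift [-1.6 -0.9 18.8] mm turn 0.1 q6 1.39
```

View pics/s24_c270_150.png

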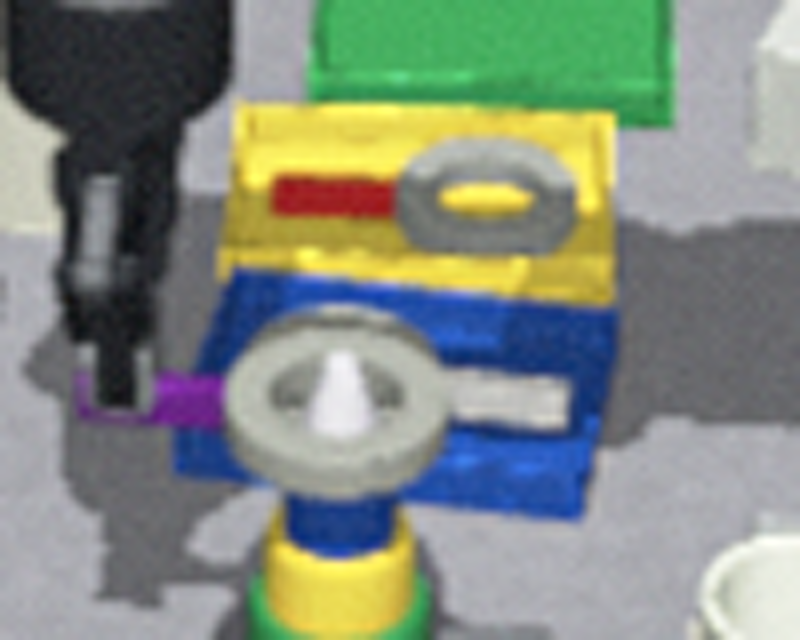

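```bash
python3 -m crank '[[[-0.001,-0.0005,0.002],0],[[-0.0014,-0.0008,0.006],0],[[-0.0015,-0.0008,0.01],0],[[-0.0016,-0.0008,0.014],0],[[-0.0016,-0.0009,0.019],0],[[-0.0016,-0.0009,0.019],0]]'
python3 - <<'E'
from h import *
go((.6123,-.0045,.087),0)
E
```

```text
clock: 55.72
tool_pos: [0.6121, -0.0044, 0.1042]
tcp_rot: [3.133, -0.01, 0.002]
contact_force: [0.6, -0.2, -1.5]
gripper_width: 0.0099
clk 55.73 tcp [ 0.6121 -0.0044  0.1042] yaw 0.1 w 0.0099 F [ 0.6 -0.2 -1.5] -> shift [ 0.  -0.  17.2] mm turn 0.1 q6 1.39
```

Purple passed blue freely. I continue down towards yellow.

```bash
python3 -m crank '[[[0,0,0.004],0],[[0,0,0.008],0],[[0,0,0.012],0],[[0,0,0.016],0],[[0,0,0.018],0],[[0,0,0.018],0]]'
python3 -m crank '[[[0,0,0.002],0],[[0,0,0.004],0],[[0,0,0.006],0],[[0,0,0.007],0],[[0,0,0.007],0]]'
python3 - <<'E'
from h import *
snap("side","s25");go((.6123,-.0045,.087),0);crop("s25",270,150,100,80,8)
E
```

```text
clock: 56.48
tool_pos: [0.6122, -0.0045, 0.0859]
tcp_rot: [3.133, -0.01, 0.002]
contact_force: [0.1, 0.3, -2.3]
gripper_width: 0.0099
clock: 57.1
tool_pos: [0.6129, -0.0047, 0.0805]
tcp_rot: [3.132, -0.012, 0.002]
contact_force: [-1.9, 0.6, 9.3]
gripper_width: 0.0091
clk 57.15 tcp [ 0.6129 -0.0047  0.0806] yaw 0.1 w 0.0097 F [-0.6  0.6  9.1] -> shift [-0.5 -0.1 -6.4] mm turn 0.1 q6 1.39
```

View pics/s25_c270_150.png

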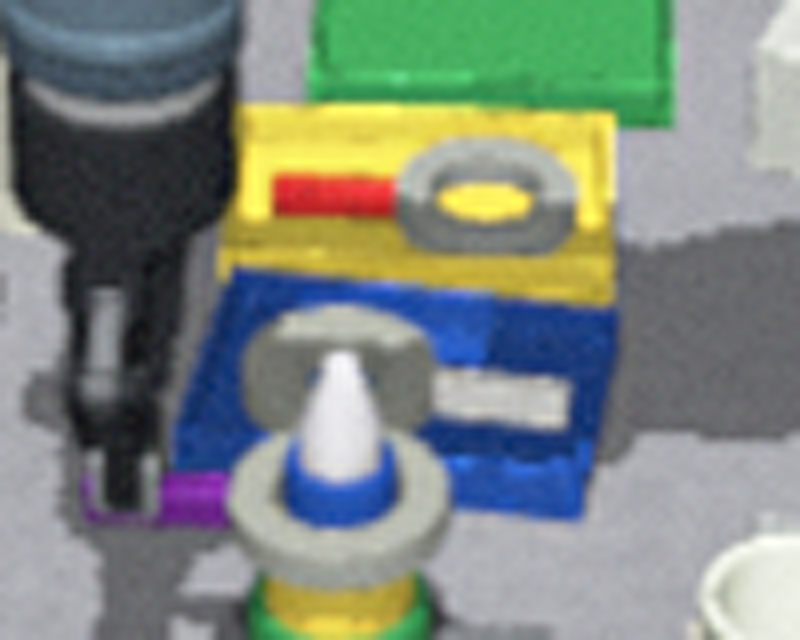

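Purple has also stopped on yellow, with blue standing through the bore. I let go and check.

```bash
python3 -m crank '[[[0,0,-0.001],0],[[0,0,-0.001],0],[[0,0,-0.001],0],[[0,0,-0.001],0],[[0,0,-0.001],0]]' 135
python3 - <<'E'
from h import *
p,d,E=snap("side","s26");go((.6123,-.0045,.0815),0);crop("s26",270,150,100,80,8)
G=grid("side",p.shape[:2],.09,E);S=cv2.cvtColor(p,cv2.COLOR_RGB2HSV)[...,1]
m=(np.linalg.norm(G-np.array([.5385,-.0045]),axis=2)<.05)
q=np.array([dep("side",d,u,v,E) for v,u in zip(*np.where(m&(S<40)&(d>0)))])
k=np.linalg.norm(q[:,:2]-[.5395,-.003],axis=1);q=q[(k>.026)&(k<.037)&(q[:,2]>.03)]
print("ring top z median",np.median(q[:,2]),len(q))
# red in yellow tray: pose
o,c=rings("side",p,E,.02,ok=lambda G:(abs(G[...,0]-.533)<.08)&(abs(G[...,1]+.295)<.055))
print(o,c)
E
```

```text
clock: 57.78
tool_pos: [0.6128, -0.0047, 0.0814]
tcp_rot: [3.132, -0.011, 0.002]
contact_force: [-0.4, 1.1, 0.3]
gripper_width: 0.04
clk 57.83 tcp [ 0.6128 -0.0047  0.0814] yaw 0.1 w 0.0398 F [-0.1 -0.5  0.1] -> shift [-0.5 -0.2 -0.1] mm turn 0.1 q6 1.39
ring top z median 0.09116694195439767 217
{'red': (array([ 0.57183179, -0.28635828]), [23.071401596069336, 42.383567810058594], np.int32(60))} [(array([ 0.50911758, -0.29107492]), np.float64(0.038068762650566586))]
```

View pics/s26_c270_150.png

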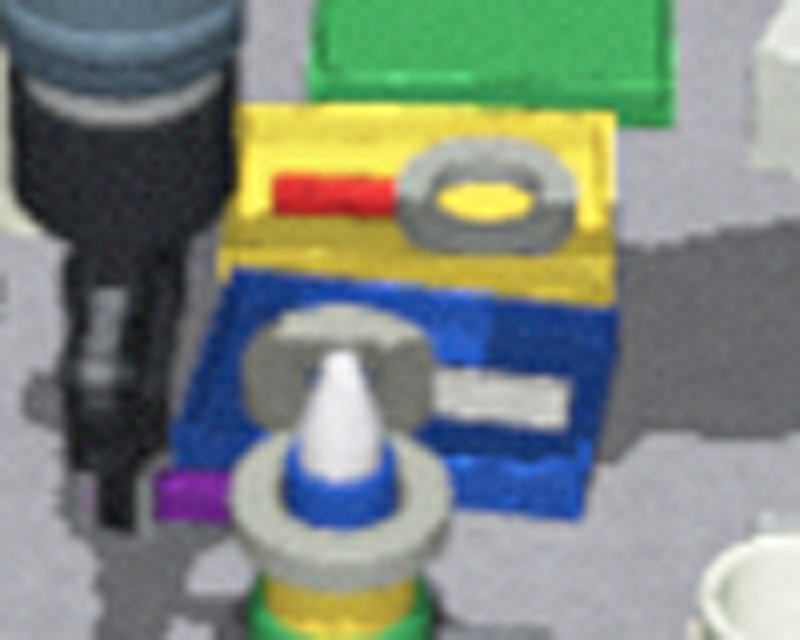

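Purple reads yellow (top face 91 mm). It goes flat on top of red with the tang the same way, so TCP is (0.5828,−0.2935) at yaw 3.1 and ring centre height 28 mm.

```bash
python3 -m crank '[[[0,0,0],0],[[0,0,0],0],[[0,0,0],0],[[0,0,0],0],[[0,0,0],0],[[0,0,0],0]]' 255
python3 -m crank '[[[0,0,-0.004],0],[[0,0,-0.01],0],[[0,0,-0.02],0],[[0,0,-0.04],0],[[0,0,-0.06],0],[[0,0,-0.09],0],[[0,0,-0.12],0],[[0,0,-0.15],0],[[0,0,-0.15],0],[[0,0,-0.15],0]]'
python3 - <<'E'
from h import *
go((.5828,-.2935,.10),3.1)
E
```

```text
clock: 58.58
tool_pos: [0.6128, -0.0047, 0.0815]
tcp_rot: [3.132, -0.012, 0.002]
contact_force: [-0.2, -0.1, 1.4]
gripper_width: 0.0101
clock: 59.82
tool_pos: [0.6106, -0.0032, 0.2308]
tcp_rot: [3.133, -0.011, 0.002]
contact_force: [-0.3, 0.1, -2.5]
gripper_width: 0.01
clk 59.83 tcp [ 0.6106 -0.0032  0.2308] yaw 0.1 w 0.0100 F [-0.3  0.1 -2.5] -> shift [-29.8 289.  133.1] mm turn -3.0 q6 1.39
```

```bash
python3 -m crank '[[[0,0.04,0],0],[[-0.005,0.09,0],-1],[[-0.01,0.14,0],-2],[[-0.02,0.19,0],-3],[[-0.025,0.24,0],-3],[[-0.0298,0.289,0],-3],[[-0.0298,0.289,0.03],-3],[[-0.0298,0.289,0.07],-3],[[-0.0298,0.289,0.11],-3],[[-0.0298,0.289,0.13],-3],[[-0.0298,0.289,0.13],-3],[[-0.0298,0.289,0.13],-3]]'
python3 - <<'E'
from h import *
snap("side","s27");go((.5828,-.2935,.0285),3.1);crop("s27",260,80,150,120,5)
E
```

```text
clock: 61.32
tool_pos: [0.583, -0.2935, 0.1033]
tcp_rot: [3.132, -0.01, 0.055]
contact_force: [0.5, 0.7, -0.3]
gripper_width: 0.0099
clk 61.38 tcp [ 0.5833 -0.2938  0.104 ] yaw 3.1 w 0.0099 F [ 0.1 -1.3 -1.4] -> shift [-1.3 -1.1 75.5] mm turn 0.0 q6 0.88
```

View pics/s27_c260_80.png

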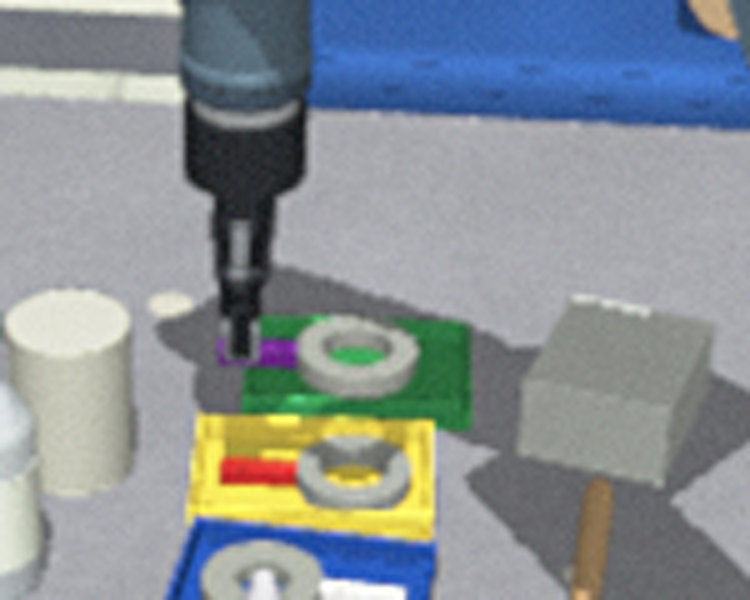

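```bash
python3 -m crank '[[[-0.0005,-0.0005,0.03],0],[[-0.001,-0.001,0.05],0],[[-0.0013,-0.0011,0.06],0],[[-0.0013,-0.0011,0.068],0],[[-0.0013,-0.0011,0.073],0],[[-0.0013,-0.0011,0.0755],0],[[-0.0013,-0.0011,0.0765],0]]'
python3 - <<'E'
from h import *
snap("side","s28");go((.5828,-.2935,.0275),3.1);crop("s28",260,80,150,120,5)
E
```

```text
clock: 62.25
tool_pos: [0.5831, -0.2936, 0.0278]
tcp_rot: [3.131, -0.012, 0.055]
contact_force: [0.6, -0.5, -0.2]
gripper_width: 0.0098
clk 62.30 tcp [ 0.5831 -0.2937  0.0277] yaw 3.1 w 0.0097 F [ 0.2  0.1 -0.3] -> shift [-0.3 -0.2  0.2] mm turn 0.0 q6 0.88
```

View pics/s28_c260_80.png

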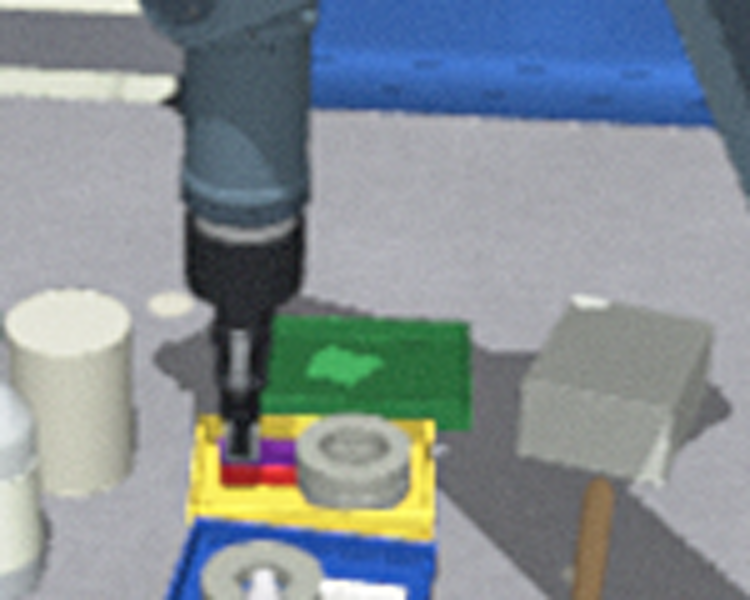

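Purple is aligned on red. I seat it and release.

```bash
python3 -m crank '[[[0,0,0.0008],0],[[0,0,0.0013],0],[[0,0,0.0013],0]]'
python3 -m crank '[[[0,0,0],0],[[0,0,0],0],[[0,0,0],0],[[0,0,-0.01],0],[[0,0,-0.04],0],[[0,0,-0.09],0],[[0,0,-0.14],0],[[0,0,-0.19],0],[[0,0,-0.24],0],[[0,0,-0.25],0],[[0,0,-0.25],0]]' 150
python3 - <<'E'
from h import *
snap("side","s29");go((.5828,-.2935,.0275),3.1);crop("s29",200,80,220,160,3.6)
E
```

```text
clock: 62.68
tool_pos: [0.5831, -0.2937, 0.0276]
tcp_rot: [3.13, -0.012, 0.055]
contact_force: [-1.5, 2.0, 6.0]
gripper_width: 0.0098
clock: 64.05
tool_pos: [0.5801, -0.2911, 0.2785]
tcp_rot: [3.129, -0.013, 0.055]
contact_force: [-0.4, -0.5, -0.4]
gripper_width: 0.0354
clk 64.10 tcp [ 0.5796 -0.2908  0.2768] yaw 3.1 w 0.0355 F [-0.7 -0.5 -0.3] -> shift [  0.3   0.3 249.3] mm turn 0.0 q6 0.88
```

View pics/s29_c200_80.png

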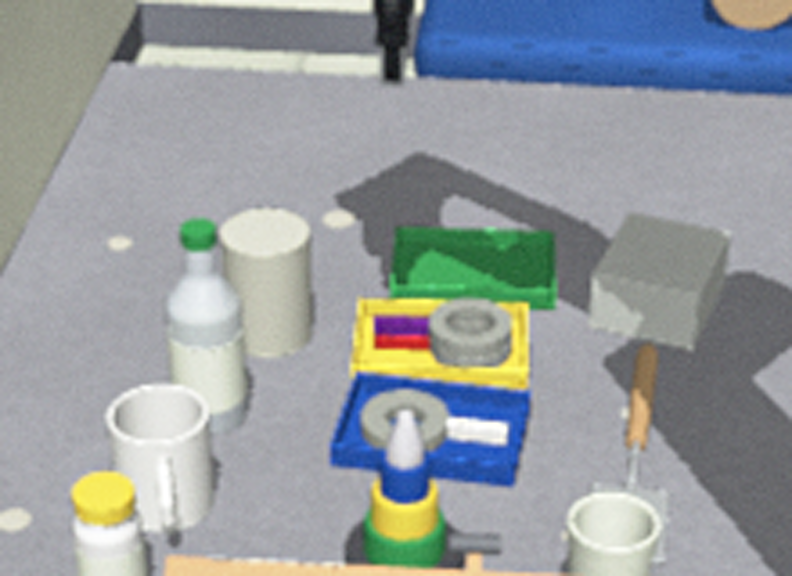

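All placed. I check flatness by depth, and look at the flaps and the carton.

```bash
python3 - <<'E'
from h import *
np.set_printoptions(precision=4,suppress=True)
p,d,E=load("s29");crop("s29",220,220,180,140,4)
def tops(cx,cy,zt):
    G=grid("side",p.shape[:2],zt,E)
    q=np.array([dep("side",d,u,v,E) for v,u in zip(*np.where((np.linalg.norm(G-np.array([cx,cy]),axis=2)<.04)&(d>0)))])
    k=np.linalg.norm(q[:,:2]-[cx,cy],axis=1);q=q[(k>.024)&(k<.034)]
    q=q[abs(q[:,2]-np.median(q[:,2]))<.006]
    c=np.linalg.lstsq(np.c_[q[:,:2]-[cx,cy],np.ones(len(q))],q[:,2],rcond=None)[0];return c,len(q)
print("purple slope,z",tops(.510,-.295,.036));print("white",tops(.556,-.168,.02))
for a in[(390,0)]:pass
for nm,a in dict(ptang=(306,170.5),rtang=(306,175),wtang=(332,199)).items(): print(nm,dep("side",d,*a,E))
for a in [(300,350),(320,345),(280,240),(280,258)]: print(a,dep("side",d,*a,E))
E
```

```text
purple slope,z (array([-0.0066,  0.0106,  0.0372]), 114)
white (array([-0.0162,  0.0168,  0.0227]), 100)
ptang [ 0.5903 -0.2904  0.0296]
rtang [ 0.5903 -0.2906  0.0117]
wtang [ 0.496  -0.1607  0.0187]
(300, 350) [0.5193 0.4495 0.0893]
(320, 345) [0.4811 0.416  0.0673]
(280, 240) [0.6095 0.1284 0.0958]
(280, 258) [0.6058 0.1589 0.0625]
```

View pics/s29_c220_220.png

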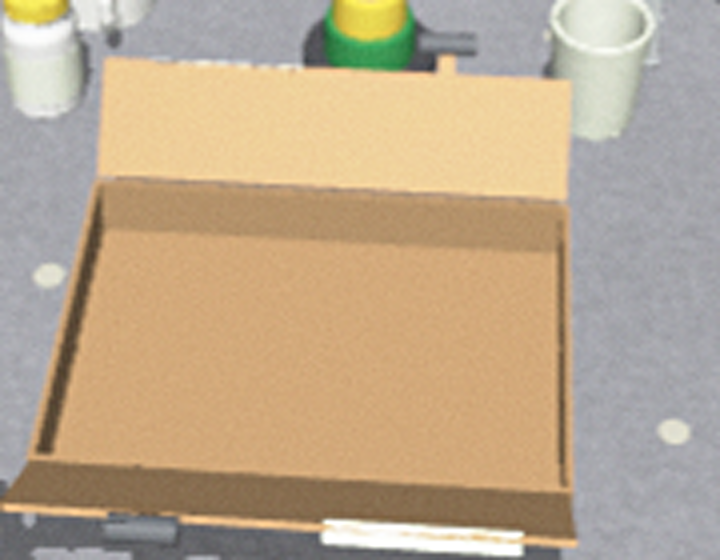

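```bash
python3 - <<'E'
from bench import r
print(r.job_done())
E
```

```text
the job is handed in; nothing more can be done
None
```

The job is done and handed in at about 64 s of the 210 s allowed. Both flaps are open and the three delivered rings are in their trays.

- **Flaps:** Depth readings put the left flap at about 2.5 rad and the right at about 2.3 rad. On the left, the toggle slipped out of the fingers at about 2.25 rad. I finished that flap by pushing its inner face with closed fingers.
- **Rings:** I took them in the order asked. Each stopped on its band and was let go there for the reading:

| Ring | Reading | Where it lies |
|---|---|---|
| Red | yellow (top face 91 mm, 90 expected) | yellow tray |
| White | blue (122 mm, 120 expected) | blue tray |
| Black | None (not delivered; carton empty at the end) | – |
| Purple | yellow (91 mm, 90 expected) | yellow tray, flat on red, tang the same way |

- **Knocked ring:** White had been shifted about 4 cm before I reached it, so I measured it again before grasping.
- **Last checks:** The white and purple rings measure level to about 1°, and the gripper is clear and open above the trays. The bystanders look unmoved in the pictures, though I did not re-measure their positions. The heights measured in the trays read 1–3 mm high, about the same bias as the readings on the cone. No check failed.

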